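# Ready the mirror cabinet for shaving

### The arm

A 7-joint arm with a two-finger parallel gripper is mounted at the origin on the work surface. World frame = base frame: x ahead of the robot, y to its left, z up, the work surface at z = 0. Lengths are in m, angles in rad, forces in N, time in s.
With the tool pointing down it reaches from about 0.425 to 0.875 m from the base axis. Payload 4.7 kg.
Tool frame: the origin (TCP) lies on the centre line of the jaws, within the pads' length; the fingertips stand 14 mm ahead of it and the grasp point (between the pads) lies 5 mm behind it; z points along the fingers, y is the direction in which the jaws open and shut (so a half turn about z gives the same grasp; the last joint's range is limited). The gripper opens to 87 mm and grips with 3 to 60 N. Pads are 19 mm wide; open, the fingers measure 117 mm over their backs; the gripper's body (75 mm by 190 mm) begins 51 mm behind the grasp point.
Start: joints at [1.116, 0.321, -0.07, 1.45, 0.023, 1.371, -0.057], TCP at [0.294, -0.58, 0.237] pointing down, gripper open.
Joint ranges: [-2.86, 2.86], [-0.3, 2.09], [-1.38, 1.24], [0.06, 2.45], [-1.56, 4.7], [0.09, 2.05], [-2.69, 2.69]. Speed limits (rad/s): [2.57, 2.57, 3.14, 3.14, 3.14, 3.14, 3.14].

### API

Orientations are given as a rotation vector (axis times angle).
In Python, from bench import ctrl gives the robot as it stands. The module is installed in compiled form; this text tells all that it offers.
- The arm moves only by the tool step_arm, never from a script. Its argument "plan" is a list of rows, each a list of 3 entries, a list of its own where there are three numbers: the turn, a rotation vector about the tool's x, y, z in rad, then the shift along the tool's x, y, z in m, then the closure in counts, from 0 (fully open) to 255 (shut). In form: [[[rx, ry, rz], [x, y, z], hand], ...]. A call has exactly 10 rows; each row is the pose to reach, as a shift and turn from the pose commanded when the call began, along the tool's axes at that moment; what a row does not reach only later rows make up. A row lasts 1/8 s, in which the tool goes at most 62.5 mm and 10.7 degrees, less where a joint would pass 70% of its speed; a pose out of reach is approached as far as the arm can. A call with a gripper value outside its range is refused whole. The fingers move at their own pace and stop on an object; "squeeze" is the grip in N (left out, the last holds). Time passes only in rows, so rows that repeat a pose let the fingers close, or fill a call up. It gives the time, the measured TCP pose, the force and the opening at its end, in the units of the state.
- ctrl.get_state(): the state, without advancing time (a new reading comes with each control period).
- ctrl.get_image(name): name is "scene" or "top" or "wrist"; returns the picture (480x640x3 uint8, red, green, blue); there is no depth.
- ctrl.calibration(name): a dict with "fov_y" (degrees; the focal length in pixels is half the picture's height over the tangent of half this angle, whatever the lens; pixels are square), "cx", "cy" (the principal point, pixels), "rvec" (rotation vector, rad) and "tvec" (3), from world to camera coordinates, as OpenCV has them. Camera axes: x right, y down, z forward; pixel columns grow to the right and rows downward; lengths in m; the calibration is good to about 2 mm. The wrist camera is an equidistant fisheye: a pixel r from the principal point sees the ray r / f radians off the axis. A picture is of the moment at which its call begins: read the wrist's pose just before it. calibration takes no time and is no camera call; for the wrist camera it gives the pose at the moment of the call.
- ctrl.close_job(): hands the job in, once; it reports no verdict.
Trained networks look in the newest picture that a camera, given by its name, has taken for a name from the list of things; names that differ only in an ending like _2 or _b are one class to them, and where a whole thing is asked for, a point or a joint stands for the part that bears it (a point fixed in the world has none). Each returns a list of dicts, best first, with "score" (0 to 1); they miss things now and then, are a little off and sometimes report something else, mostly with a low value. They report only what shows in the picture. A call takes as long as a camera call. They do not tell look-alikes from the thing itself.
- ctrl.cut_out(camera, label): "pixels" (480x640 bool, what is visible of it) and "rect" ([left, top, width, height] in pixels, round what is visible of it).
The state is a dict: "time": time; "joint_positions": joint angles; "qd": joint speeds; "joint_torque": joint torques, N m; "position": TCP position; "tool_rot": TCP orientation; "ft_force": force on the tool from outside, world axes, zero at the start; "torque": the same for the moment, N m; "grip_width": opening from 0.0 (shut) to 1.0 (fully open).
Only numpy, scipy, OpenCV 4.12 (cv2) and the standard library are available. Lean on these libraries where they do the work, as an engineer would, in place of code of your own. Each camera call takes 0.05 s, during which the arm holds its last target.

### The job

Get the sill ready for shaving: the mirror cabinet's door should stand open square to the cabinet, and the globe lamp's red dimmer lever should stand straight up. Either the green tumbler or the ceramic pot is standing in the door's swing, so first set that one gently, upright and wholly on the round cork mat; the door must not touch either of them. Leave everything else on the sill where it is.

Things in the scene. Friction and masses are not known exactly. Their poses are not given: they have to be found in the camera images.
- cabinet: white mirror cabinet fixed to the sill, 140 deep (x), 240 wide (y), 240 high, origin at the centre of its underside; its front with the mirror door faces its own -x. The door panel covers the whole front: outer face at x = -86, lower edge 22 above the sill, upper edge at 236. A small chrome hook peg sticks out 35 mm from its right (-y) side, 160 to 180 high
- door (a joint): mirror door, hinged on its left (+y) edge, opening toward the cabinet's -x; 0 = shut, 1.57 = square to the cabinet, stop at 1.95 rad. It stays where it is left. Panel 16 thick, reaching 227 from the hinge axis: it sweeps all that stands higher than 22 within that radius
- door_hinge (a point): point on the door's vertical hinge axis at the door's lower edge, 22 above the sill; with the door shut the panel runs from here toward the cabinet's -y. Its axes turn with the door: y points from the free edge to the hinge, -x out of the outer face
- door_handle (a point): grip point on the dark steel handle, an upright round bar 10 thick, parallel to the free edge, 35 off the door's outer face and 200 from the hinge axis; the bar runs from 63 below this point to 17 above it, where a level 10 thick arm joins it to the door; this point is 215 above the sill. Its axes turn with the door (x level, square to the panel, pointing to the panel's inner side)
- lamp: white bathroom lamp fixed to the sill: base 165 x 75 x 35 high, reaching from x = -35 to x = 130; opal globe 80 across centred at x = 85, its top 123 high; the dimmer lever stands at the origin (origin under the lever's pivot, at sill level)
- dimmer (a joint): red dimmer lever, 70 long from pivot to the centre of its 20 mm ball end, rod 10 thick, swinging sideways in the lamp's y-z plane; 0 = leaning 0.8 rad to the lamp's -y, 0.8 = straight up, 1.6 = leaning 0.8 rad to +y. Stays where it is left
- dimmer_pivot (a point): pivot of the lever, 35 above the sill; its x axis is the hinge axis
- dimmer_tip (a point): centre of the lever's ball end
- mat: round cork mat, 130 across, 6 thick, fixed to the sill, origin at the centre of its underside
- tumbler: green glass tumbler, 100 high, 60 across at the foot and 66 at the rim, wall 4, about 0.24 kg, origin at the centre of its underside
- pot: round white ceramic pot with a blue twist lid, body 68 across up to 48 high, lid 64 across up to 66, small grip bar on top up to 74, about 0.26 kg, origin at the centre of its underside
- comb: black comb lying flat, 150 long (its y), 39 wide, 8 thick, origin at its middle on the sill; to be left alone
- clip: aluminium hair clip lying flat, 70 long (its x), 18 wide, 18 high, origin at its middle on the sill; to be left alone
- bin: white plastic swing-lid bin, 110 x 110, 168 high, origin at the centre of its underside; to be left alone
Mind the look-alikes: they are no part of the job. Of the things like the pot, leave any that is yellow; of the rest the larger one is meant. There is more than one size of the tumbler; the job needs the larger.

How it is judged:
By the outcome, as a careful person would: the job done as asked, in the order asked, and still so for the second after the job is handed in, with the robot touching nothing.
It also fails if it takes over 72 s, if anything falls off the work surface, if the arm or the gripper's body presses on something with over 40 N, if the wrist force passes 120 N, or if a joint passes its speed limit or range.

## Working session

There is one attempt and no reset: what is moved stays moved. The work goes in short steps, Python scripts to look and compute and a tool call to move; the robot and the scene stay as the last step left them, time stands still between calls to the robot, and variables do not carry over. Pictures are saved under pics/ and viewed, and the job is handed in when it is done.

Besides the shell and the picture viewer there is one more tool, called by a JSON object that holds its "name" and its "arguments". step_arm: Moves the arm, as the interface text tells. Its arguments: {"type":"object","properties":{"plan":{"type":"array"},"squeeze":{"type":"number"}},"required":["plan"]}

```bash
mkdir -p pics; ls; python3 - <<'E'
from bench import ctrl
import cv2
for n in ["scene","top","wrist"]:
    im=ctrl.get_image(n); cv2.imwrite(f"pics/{n}0.png",im[:,:,::-1])
    print(n,ctrl.calibration(n))
s=ctrl.get_state()
print({k:v for k,v in s.items()})
E
```

```text
pics
scene {'fov_y': 48.7406627048314, 'cx': 326.14976082442723, 'cy': 246.08344640302926, 'rvec': array([ 0.39295303,  3.00707474, -0.59295613]), 'tvec': array([ 0.52594838, -0.06698747,  1.33204209])}
top {'fov_y': 57.785515341352735, 'cx': 321.9198461279779, 'cy': 242.48084287322374, 'rvec': array([ 2.02851867, -2.17431561,  0.25649404]), 'tvec': array([0.01772631, 0.58415033, 0.92895755])}
wrist {'fov_y': 65.70646984690485, 'cx': 317.8237561354355, 'cy': 245.38265515796903, 'rvec': array([-2.48863322,  1.52952304,  0.19473126]), 'tvec': array([-0.64931136, -0.02915712,  0.38936006])}
{'time': 0.15, 'joint_positions': array([ 1.11605428,  0.32166714, -0.07008119,  1.45142294,  0.02259129,
        1.37081755, -0.05691223]), 'qd': array([-1.73677192e-03, -7.49284003e-04,  8.41842323e-04, -1.99440375e-03,
        1.35495987e-03, -9.16220056e-06, -1.26299524e-03]), 'joint_torque': array([-5.01496361e-04, -4.91795075e+01, -4.04756768e-01, -3.12876570e+01,
       -6.38884376e-02,  4.04658972e-02,  7.91980779e-05]), 'position': array([ 0.29347566, -0.57950735,  0.23568922]), 'tool_rot': array([-3.05423846e+00, -7.29399985e-01,  6.80806351e-04]), 'ft_force': array([ 0.34366129,  0.47881844, -0.31052418]), 'torque': array([ 0.06859949,  0.04003995, -0.03666761]), 'grip_width': 0.9978040536130073}
```

View pics/scene0.png

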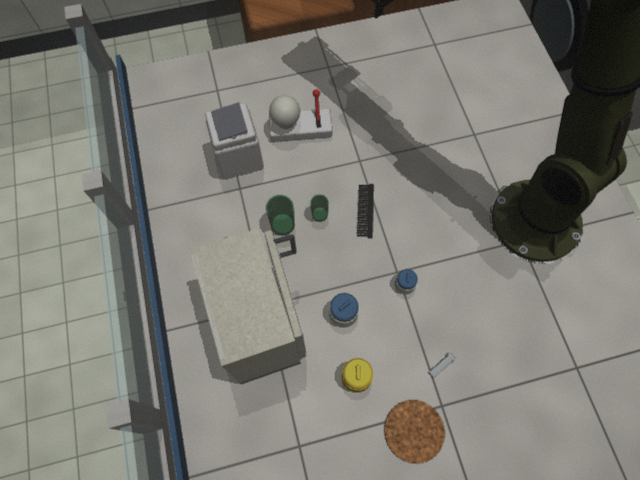

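View pics/top0.png

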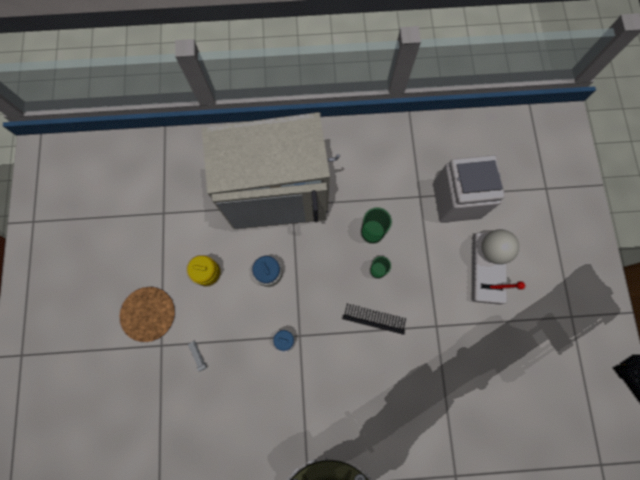

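View pics/wrist0.png

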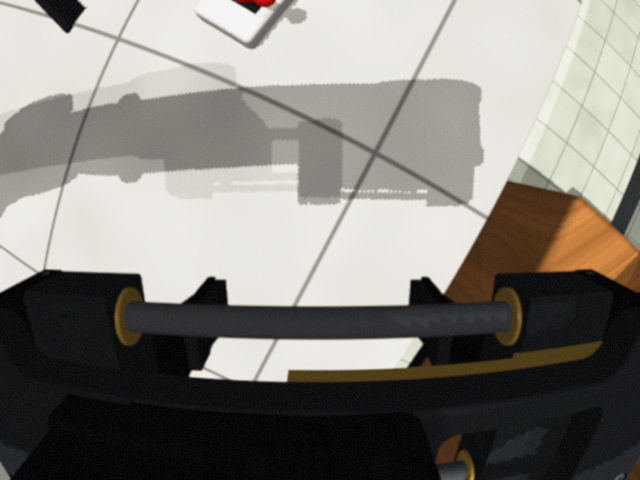

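The scene view shows the cabinet with its door at about (285,245), with the handle. In the top view:

- Large blue pot at (266,270), in front of the door. A smaller blue pot is at (284,340) and the yellow one at (203,270).
- Large tumbler at (375,225), small one at (380,267).
- Mat at (147,314).
- Lamp at (495,265), with its lever leaning right.

Next I'll measure positions.

```bash
cat > h.py <<'E'
from bench import ctrl
import numpy as np, cv2
from scipy.spatial.transform import Rotation as R
from scipy.optimize import least_squares
def cam(n):
    c=ctrl.calibration(n); f=240/np.tan(np.radians(c['fov_y']/2))
    return dict(f=f,cx=c['cx'],cy=c['cy'],M=R.from_rotvec(c['rvec']).as_matrix(),t=np.array(c['tvec']),fish=n=='wrist')
def proj(c,P):
    q=np.atleast_2d(P)@c['M'].T+c['t']
    if c['fish']:
        r=np.hypot(q[:,0],q[:,1]); th=np.arctan2(r,q[:,2]); k=c['f']*th/np.maximum(r,1e-12)
        return np.c_[c['cx']+k*q[:,0],c['cy']+k*q[:,1]]
    return np.c_[c['cx']+c['f']*q[:,0]/q[:,2],c['cy']+c['f']*q[:,1]/q[:,2]]
def ray(c,uv):
    x=(uv[0]-c['cx'])/c['f'];y=(uv[1]-c['cy'])/c['f']
    if c['fish']:
        th=np.hypot(x,y); d=np.array([np.sin(th)*x/max(th,1e-12),np.sin(th)*y/max(th,1e-12),np.cos(th)])
    else: d=np.array([x,y,1.])
    return -c['M'].T@c['t'], c['M'].T@d
def atz(c,uv,z):
    o,d=ray(c,uv); return (o+d*(z-o[2])/d[2])[:2]
def cyl(x,y,prof,n=40):
    a=np.linspace(0,2*np.pi,n,endpoint=False)
    return np.vstack([np.c_[x+r*np.cos(a),y+r*np.sin(a),np.full(n,z)] for r,z in prof])
TUM=[(.030,0),(.033,.1)];POT=[(.034,0),(.034,.048),(.032,.066)];MAT=[(.065,0),(.065,.006)]
def hullbox(uv):
    return np.r_[uv.min(0),uv.max(0)]
def fitcyl(obs,prof,x0):
    """obs: list of (cam, rect)"""
    def f(p):
        out=[]
        for c,r in obs:
            b=hullbox(proj(c,cyl(p[0],p[1],prof)));
            out.append(b-np.array([r[0]-.0,r[1]-.0,r[0]+r[2]-1,r[1]+r[3]-1]))
        return np.concatenate(out)
    s=least_squares(f,x0); return s.x,np.round(s.fun,1)
E
python3 - <<'E'
from h import *
from bench import ctrl
C={n:cam(n) for n in["scene","top"]}
for n in C: ctrl.get_image(n)
import pickle; D={}
for lab in ["tumbler","pot","mat","door","door_handle","dimmer","lamp","cabinet","comb","clip","bin"]:
    for n in C:
        L=ctrl.cut_out(n,lab)
        D[lab,n]=L
        for d in L:
            r=d['rect']; print(lab,n,round(d['score'],2),r,d['pixels'].sum(), np.round(atz(C[n],(r[0]+r[2]/2,r[1]+r[3]/2),.04),3))
pickle.dump(D,open('D.pkl','wb'))
print(ctrl.get_state()['time'])
E
```

```text
tumbler scene 0.98 [310.7, 193.5, 15.4, 28.5] 443 [ 0.523 -0.152]
tumbler scene 0.64 [268.9, 196.5, 29.6, 36.4] 907 [ 0.61  -0.156]
tumbler top 0.81 [369.0, 256.0, 21.4, 22.9] 368 [ 0.522 -0.153]
tumbler top 0.65 [361.5, 205.4, 29.0, 33.9] 933 [ 0.631 -0.156]
pot scene 0.89 [326.5, 290.9, 31.8, 39.3] 882 [0.536 0.113]
pot scene 0.66 [338.6, 362.4, 34.9, 30.7] 834 [0.548 0.264]
pot scene 0.61 [392.9, 270.2, 23.5, 22.7] 448 [0.378 0.083]
pot top 0.82 [271.9, 330.6, 22.7, 23.0] 408 [0.368 0.079]
pot top 0.8 [249.3, 252.0, 35.1, 34.9] 764 [0.535 0.109]
pot top 0.69 [187.9, 252.4, 33.3, 35.7] 842 [0.543 0.253]
mat scene 0.56 [384.4, 401.1, 60.3, 61.9] 3013 [0.461 0.402]
mat top 0.67 [120.6, 286.3, 56.7, 55.6] 2398 [0.451 0.38 ]
mat top 0.26 [210.4, 180.9, 117.5, 46.2] 3993 [0.694 0.097]
door scene 0.67 [262.8, 231.7, 44.8, 127.3] 1483 [0.653 0.045]
door scene 0.66 [330.0, 293.0, 31.2, 37.1] 840 [0.53  0.117]
door top 0.67 [209.4, 181.4, 117.1, 47.6] 3919 [0.692 0.1  ]
door_handle scene 0.79 [266.1, 229.8, 40.8, 127.5] 1397 [0.649 0.041]
door_handle top 0.92 [211.9, 183.3, 117.9, 45.9] 405
[... 193 characters left out ...]
  -0.43]
lamp scene 0.28 [263.5, 230.8, 43.6, 127.1] 1422 [0.653 0.042]
lamp top 0.78 [471.8, 224.2, 54.5, 80.8] 2999 [ 0.509 -0.432]
cabinet scene 0.78 [191.1, 229.3, 117.7, 152.9] 12148 [0.736 0.048]
cabinet top 0.8 [202.0, 118.5, 139.7, 110.3] 12380 [0.772 0.087]
comb scene 0.56 [354.6, 183.3, 19.7, 54.1] 806 [ 0.416 -0.116]
comb top 0.65 [341.2, 314.9, 62.6, 19.8] 345 [ 0.392 -0.124]
clip scene 0.7 [428.9, 354.4, 25.7, 23.9] 244 [0.361 0.289]
clip scene 0.51 [268.4, 196.7, 27.8, 37.8] 957 [ 0.614 -0.154]
clip top 0.83 [185.8, 341.8, 18.3, 30.5] 241 [0.349 0.276]
bin scene 0.7 [206.5, 101.9, 57.4, 74.8] 3012 [ 0.682 -0.399]
bin top 0.87 [435.4, 154.2, 68.5, 70.6] 3690 [ 0.698 -0.391]
1.35
```

```bash
python3 - <<'E'
from h import *
import pickle
D=pickle.load(open('D.pkl','rb'));C={n:cam(n) for n in["scene","top"]}
def fitm(lab,prof,i,j,x0,big=None):
    obs=[]
    for n,k in (("scene",i),("top",j)):
        if k is None: continue
        m=D[lab,n][k]['pixels'];ys,xs=np.nonzero(m);obs.append((C[n],np.array([xs.mean(),ys.mean()]),m.sum(),n))
    def f(p,full=False):
        o=[]
        for c,ce,a,n in obs:
            h=cv2.convexHull(proj(c,cyl(p[0],p[1],prof)).astype(np.float32)); M=cv2.moments(h)
            o+= [M['m10']/M['m00']-ce[0],M['m01']/M['m00']-ce[1]]
            if full: print('  ',n,'area mask',a,'model',round(M['m00']))
        return np.array(o)
    s=least_squares(f,x0,diff_step=1e-3); print(lab,x0,np.round(s.x,4),np.round(s.fun,1)); f(s.x,True)
fitm('tumbler',TUM,1,1,[.6,-.15]); fitm('tumbler',[(.02,0),(.022,.07)],0,0,[.52,-.15])
fitm('pot',POT,0,1,[.53,.11]);fitm('pot',POT,1,2,[.54,.25]);fitm('pot',[(.023,0),(.023,.05)],2,0,[.37,.08])
fitm('mat',MAT,0,0,[.45,.39])
for n in C:
    im=ctrl.get_image(n)[:,:,::-1]
    r={'scene':(180,180,180,210),'top':(190,100,240,180)}[n]
    cr=im[r[1]:r[1]+r[3],r[0]:r[0]+r[2]]; cv2.imwrite(f'pics/c_{n}.png',cv2.resize(cr,None,fx=(3 if n=='top' else 2.8),fy=(3 if n=='top' else 2.8),interpolation=cv2.INTER_CUBIC))
    r={'scene':(260,80,90,70),'top':(455,215,90,100)}[n]
    cr=im[r[1]:r[1]+r[3],r[0]:r[0]+r[2]]; cv2.imwrite(f'pics/l_{n}.png',cv2.resize(cr,None,fx=6,fy=6,interpolation=cv2.INTER_CUBIC))
E
```

```text
tumbler [0.6, -0.15] [ 0.6179 -0.1482] [-0.5 -0.1 -0.1  0.5]
   scene area mask 907 model 966
   top area mask 933 model 887
tumbler [0.52, -0.15] [ 0.5208 -0.1522] [-0.4 -0.  -0.1  0.4]
   scene area mask 443 model 424
   top area mask 368 model 372
pot [0.53, 0.11] [0.5323 0.1107] [-0.5  0.1 -0.   0.5]
   scene area mask 882 model 871
   top area mask 764 model 790
pot [0.54, 0.25] [0.5446 0.2583] [-0.2  0.1  0.1  0.3]
   scene area mask 834 model 895
   top area mask 842 model 878
pot [0.37, 0.08] [0.3726 0.0802] [-0.1 -0.4 -0.4 -0. ]
   scene area mask 448 model 433
   top area mask 408 model 369
mat [0.45, 0.39] [0.4555 0.3995] [-0.1  0.2  0.2  0.2]
   scene area mask 3013 model 3065
   top area mask 2398 model 2474
```

View pics/c_top.png

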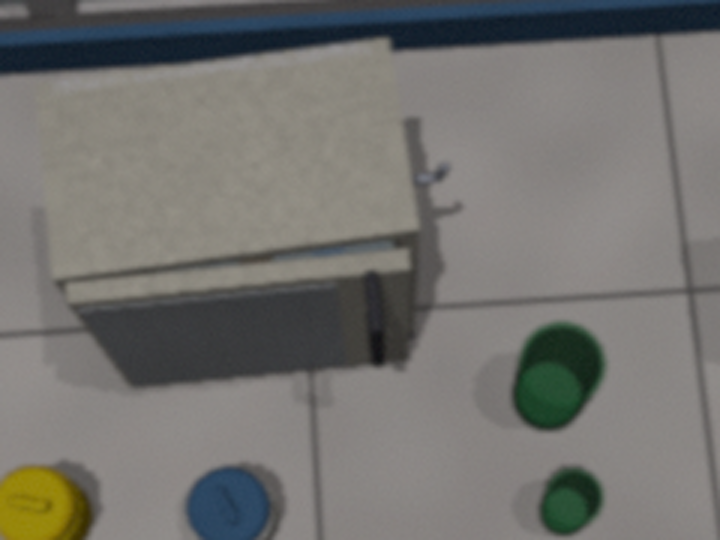

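View pics/c_scene.png

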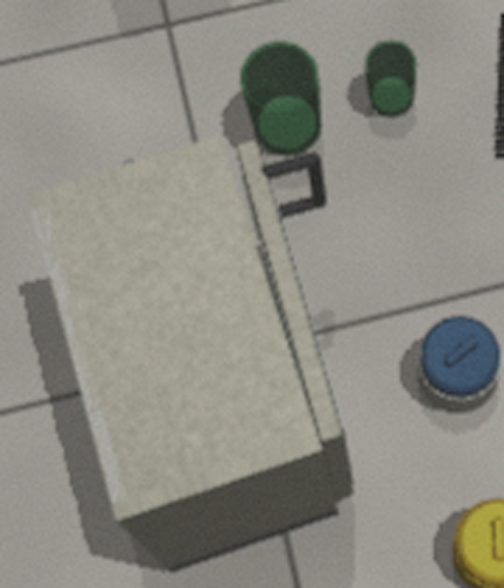

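View pics/l_top.png

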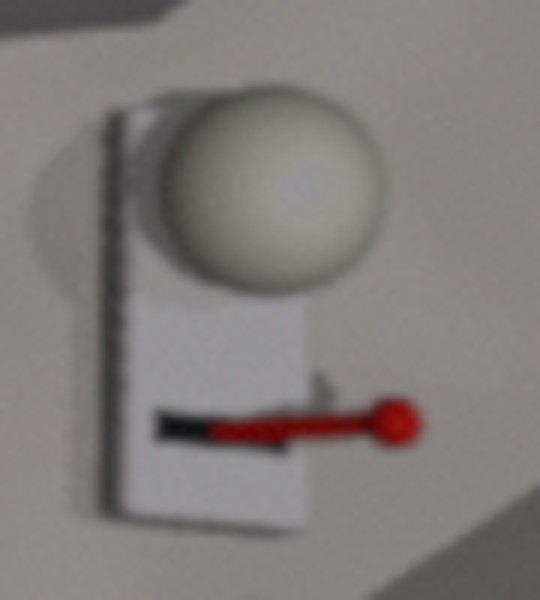

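View pics/l_scene.png

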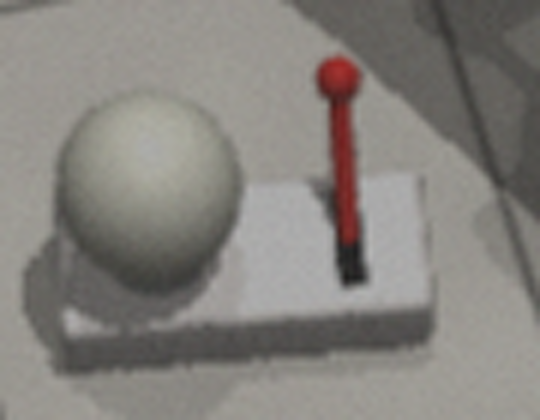

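```bash
python3 - <<'E'
from h import *
C={n:cam(n) for n in["scene","top"]}
obs=[("top",(203.3,128.3),(.07,.12)),("top",(320.7,113.3),(.07,-.12)),("top",(330,177.3),(-.07,-.12)),("top",(209,194),(-.07,.12)),
("scene",(259.3,230),(-.07,-.12)),("scene",(192.5,253.2),(.07,-.12)),("scene",(223.6,365.7),(.07,.12)),("scene",(295,339),(-.07,.12))]
def T(p,q): c,s=np.cos(p[2]),np.sin(p[2]); return np.array([p[0]+c*q[0]-s*q[1],p[1]+s*q[0]+c*q[1],q[2] if len(q)>2 else 0])
def f(p): return np.concatenate([proj(C[n],T(p,(*q,.24)))[0]-uv for n,uv,q in obs])
s=least_squares(f,[.75,.07,0]);p=s.x;print('cab',np.round(p,4),np.round(s.fun.reshape(-1,2),1).tolist())
def inv(p,w): return T((0,0,-p[2]),(w[0]-p[0],w[1]-p[1]))
for n,uv in [("top",(214,201)),("top",(326.7,189.3)),("scene",(272,231)),("scene",(301.8,335.4))]:
    print('door top outer',n,np.round(inv(p,atz(C[n],uv,.236)),4))
for n,uv in [("scene",(294.5,236)),("top",(190+374/3,100+278/3))]: print('handle top',np.round(inv(p,atz(C[n],uv,.232)),4),np.round(atz(C[n],uv,.232),4))
def tri(a,b):
    (o1,d1),(o2,d2)=ray(C['scene'],a),ray(C['top'],b)
    A=np.c_[d1,-d2];t=np.linalg.lstsq(A,o2-o1,rcond=None)[0];P1=o1+d1*t[0];P2=o2+d2*t[1];return (P1+P2)/2,np.linalg.norm(P1-P2)
print('tip',tri((316.3,92.8),(520.8,285.3)))
# lamp base top corners z=.035
ob=[("top",(455+308/6,215+527/6),(-.035,-.0375)),("top",(455+125/6,215+515/6),(-.035,.0375)),("scene",(260+418/6,80+177/6),(-.035,-.0375)),("scene",(260+435/6,80+303/6),(-.035,.0375)),("scene",(260+68/6,80+330/6),(.13,.0375))]
def g(p): return np.concatenate([proj(C[n],T(p,(*q,.035)))[0]-uv for n,uv,q in ob])
s=least_squares(g,[.45,-.43,0]);l=s.x;print('lamp',np.round(l,4),np.round(s.fun.reshape(-1,2),1).tolist())
t,_=tri((316.3,92.8),(520.8,285.3));q=inv(l,t[:2]);print('tip in lamp',q,t[2], 'ang',np.arctan2(-q[1],t[2]-.035))
hx=T(p,(-.07,.107));print('hinge~',hx, )
for nm,w in [('tum',(.6179,-.1482)),('pot',(.5323,.1107)),('ypot',(.5446,.2583)),('spot',(.3726,.08)),('clip',(.355,.283)),('mat',(.4555,.3995)),('bin',(.69,-.395)),('stum',(.521,-.152))]:
    print(nm,np.round(inv(p,w),3),'dist hinge',round(np.hypot(*(np.array(w)-hx[:2])),3))
E
```

```text
cab [0.7331 0.0815 0.0786] [[-2.3, 1.0], [-1.6, 0.2], [-0.4, 0.2], [-1.9, 0.6], [-0.7, -2.6], [-2.2, -4.3], [-1.3, -0.4], [1.1, 0.7]]
door top outer top [-0.0835  0.1088  0.    ]
door top outer top [-0.0919 -0.111   0.    ]
door top outer scene [-0.0931 -0.1054  0.    ]
door top outer scene [-0.0826  0.115   0.    ]
handle top [-0.1325 -0.0818  0.    ] [ 0.6074 -0.0104]
handle top [-0.0939 -0.0869  0.    ] [ 0.6463 -0.0125]
tip (array([ 0.45175761, -0.44952308,  0.09116857]), np.float64(0.0016657006905969375))
lamp [ 0.4585 -0.4059 -0.1608] [[0.6, 1.0], [-1.6, 0.0], [0.1, -2.3], [0.1, 0.1], [-1.5, 0.9]]
tip in lamp [ 0.00029919 -0.04417132  0.        ] 0.09116857246018617 ang 0.6663969200323596
hinge~ [0.65490234 0.18268895 0.        ]
tum [-0.133 -0.22   0.   ] dist hinge 0.333
pot [-0.198  0.045  0.   ] dist hinge 0.142
ypot [-0.174  0.191  0.   ] dist hinge 0.134
spot [-0.359  0.027  0.   ] dist hinge 0.3
clip [-0.361  0.231  0.   ] dist hinge 0.316
mat [-0.252  0.339  0.   ] dist hinge 0.295
bin [-0.08  -0.472  0.   ] dist hinge 0.579
stum [-0.23  -0.216  0.   ] dist hinge 0.36
```

```bash
cat >> h.py <<'E'
def rel(target,yaw_y=None,Rt=None):
    """turn & shift in current tool axes to have TCP at target, tool down with tool-y at world yaw (deg)"""
    s=ctrl.get_state(); R0=R.from_rotvec(s['tool_rot']).as_matrix(); p=s['position']
    if yaw_y is not None:
        a=np.radians(yaw_y); y=np.array([np.cos(a),np.sin(a),0]); z=np.array([0,0,-1.]); Rt=np.c_[np.cross(y,z),y,z]
    if Rt is None: Rt=R0
    return np.round(R.from_matrix(R0.T@Rt).as_rotvec(),3).tolist(),np.round(R0.T@(np.array(target)-p),4).tolist()
E
python3 - <<'E'
from h import *
s=ctrl.get_state();R0=R.from_rotvec(s['tool_rot']).as_matrix();c=cam('wrist')
o=-c['M'].T@c['t'];print('cam in tool',R0.T@(o-s['position']),'axis',R0.T@c['M'].T@[0,0,1])
print(R0)
print(rel([.5323,.1107,.33],-85.5),rel([.5323,.1107,.33],94.5))
print(rel([.5323,.1107,.20],-85.5))
E
```

```text
cam in tool [ 0.06868139 -0.0001685  -0.14807404] axis [-2.49172439e-01  5.29166444e-04  9.68458990e-01]
[[ 8.92122274e-01  4.51794033e-01  1.62262997e-06]
 [ 4.51794031e-01 -8.92122269e-01 -1.02154068e-04]
 [-4.47050139e-05  9.18670138e-05 -9.99999995e-01]]
([0.0, 0.0, 0.39], [0.5249, -0.5083, -0.0935]) ([-0.0, 0.0, -2.751], [0.5249, -0.5083, -0.0935])
([0.0, 0.0, 0.39], [0.5249, -0.5083, 0.0365])
```

{"name": "step_arm", "arguments": {"plan": [[[0, 0, -0.1], [0.01, -0.01, -0.03], 0], [[0, 0, -0.22], [0.03, -0.03, -0.06], 0], [[0, 0, -0.36], [0.06, -0.058, -0.085], 0], [[0, 0, -0.5], [0.095, -0.092, -0.094], 0], [[0, 0, -0.65], [0.135, -0.13, -0.094], 0], [[0, 0, -0.8], [0.175, -0.169, -0.094], 0], [[0, 0, -0.95], [0.215, -0.208, -0.094], 0], [[0, 0, -1.1], [0.255, -0.247, -0.094], 0], [[0, 0, -1.25], [0.295, -0.286, -0.094], 0], [[0, 0, -1.4], [0.335, -0.325, -0.094], 0]]}}

```text
time: 2.7
position: [0.446, -0.1368, 0.3309]
tool_rot: [1.86, 2.53, -0.0]
ft_force: [0.7, -0.4, -0.6]
grip_width: 0.996
```

```bash
python3 - <<'E'
from h import *
s=ctrl.get_state();print(s['position'],s['joint_positions'],rel([.5323,.1107,.25],94.5))
E
```

```text
[ 0.44602205 -0.13681689  0.33089126] [ 0.7759696  -0.09405413 -0.49214968  1.71254023 -0.04381248  1.51094828
  0.5910227 ] ([-0.0, 0.001, -1.347], [0.2106, 0.1561, 0.0807])
```

{"name": "step_arm", "arguments": {"plan": [[[0, 0, -0.15], [0.03, 0.022, 0.0], 0], [[0, 0, -0.3], [0.06, 0.044, 0.0], 0], [[0, 0, -0.45], [0.09, 0.067, 0.01], 0], [[0, 0, -0.6], [0.12, 0.089, 0.02], 0], [[0, 0, -0.75], [0.145, 0.108, 0.035], 0], [[0, 0, -0.9], [0.17, 0.126, 0.05], 0], [[0, 0, -1.05], [0.19, 0.141, 0.065], 0], [[0, 0, -1.2], [0.205, 0.152, 0.08], 0], [[0, 0, -1.347], [0.211, 0.156, 0.08], 0], [[0, 0, -1.347], [0.211, 0.156, 0.08], 0]]}}

```text
time: 3.95
position: [0.5328, 0.1096, 0.2505]
tool_rot: [0.116, -3.139, -0.001]
ft_force: [-0.1, -0.3, 0.6]
grip_width: 1.002
```

```bash
python3 - <<'E'
from h import *
s=ctrl.get_state();print(s['position'],s['joint_positions'],rel([.5323,.1107,.25],94.5))
c=cam('wrist');im=ctrl.get_image('wrist')
L=ctrl.cut_out('wrist','pot')
out=im[:,:,::-1].copy()
for d in L:
    ys,xs=np.nonzero(d['pixels']); print(d['score'],d['rect'],xs.mean(),ys.mean(),atz(c,(xs.mean(),ys.mean()),.05))
for q in [(.5323,.1107)]:
    for u in proj(c,cyl(*q,POT)): cv2.circle(out,tuple(int(v) for v in u),1,(0,0,255),-1)
for u in proj(c,cyl(.4555,.3995,MAT)): cv2.circle(out,tuple(int(v) for v in u),1,(255,0,255),-1)
cv2.imwrite('pics/w1.png',out)
E
```

```text
[0.53276452 0.10961927 0.25045566] [ 0.47484102  0.1513384  -0.79465151  1.6730181   0.10970663  1.36344098
  1.30804516] ([0.0, -0.0, -0.005], [0.0004, 0.0011, 0.0005])
0.62 [419.1, 203.6, 72.7, 77.9] 455.58755933050213 241.8728453659755 [0.54147609 0.25051891]
0.59 [270.1, 32.2, 51.0, 54.8] 296.7324698526128 59.07324698526128 [0.37866125 0.07893314]
0.57 [190.5, 337.6, 208.4, 43.7] 291.49790535298683 357.06625290923193 [0.68264058 0.09229941]
0.56 [281.4, 186.6, 66.7, 69.3] 315.68126223091974 221.12793542074365 [0.53173516 0.10782323]
```

View pics/w1.png

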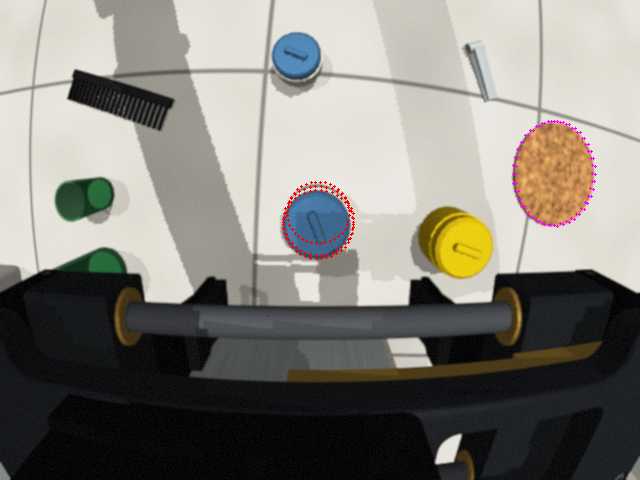

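```bash
python3 - <<'E'
import cv2
im=cv2.imread('pics/w1.png');cv2.imwrite('pics/w1c.png',cv2.resize(im[20:300,230:520],None,fx=2,fy=2))
E
```

```text
(no output)
```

View pics/w1c.png

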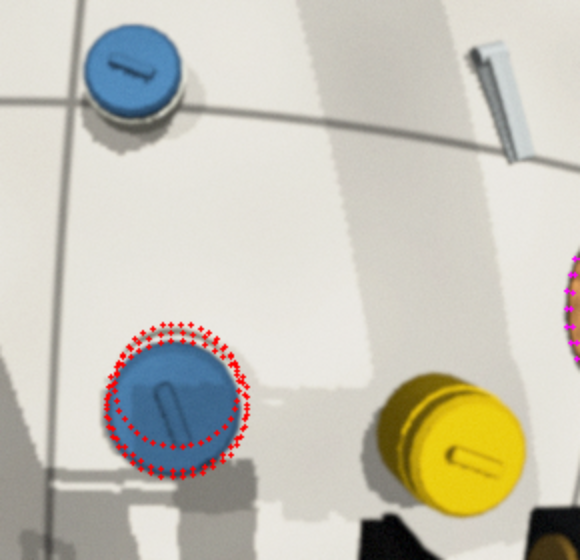

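Pots in the wrist view: small blue (297,57), yellow (456,243) and large blue (317,223). The large blue is the one meant: it isn't yellow, it's the larger of the two blues, and it's inside the door radius. Descending on it.

{"name": "step_arm", "arguments": {"plan": [[[0, 0, 0], [0, 0, 0.02], 0], [[0, 0, 0], [0, 0, 0.05], 0], [[0, 0, 0], [0, 0, 0.08], 0], [[0, 0, 0], [0, 0, 0.11], 0], [[0, 0, 0], [0, 0, 0.14], 0], [[0, 0, 0], [0, 0, 0.165], 0], [[0, 0, 0], [0, 0, 0.185], 0], [[0, 0, 0], [0, 0, 0.205], 0], [[0, 0, 0], [0, 0, 0.22], 0], [[0, 0, 0], [0, 0, 0.22], 0]]}}

```text
time: 5.3
position: [0.5321, 0.1087, 0.0294]
tool_rot: [0.116, -3.137, 0.0]
ft_force: [0.1, 1.1, -0.3]
grip_width: 0.996
```

{"name": "step_arm", "arguments": {"plan": [[[0, 0, 0], [0, 0, 0], 40], [[0, 0, 0], [0, 0, 0], 80], [[0, 0, 0], [0, 0, 0], 120], [[0, 0, 0], [0, 0, 0], 120], [[0, 0, 0], [0, 0, 0], 120], [[0, 0, 0], [0, 0, 0], 120], [[0, 0, 0], [0, 0, -0.003], 120], [[0, 0, 0], [0, 0, -0.01], 120], [[0, 0, 0], [0, 0, -0.02], 120], [[0, 0, 0], [0, 0, -0.03], 120]], "squeeze": 18}}

```text
time: 6.55
position: [0.5328, 0.109, 0.0612]
tool_rot: [-0.117, 3.139, 0.0]
ft_force: [0.3, -0.1, -2.8]
grip_width: 0.776
```

```bash
python3 - <<'E'
from h import *
s=ctrl.get_state();print(s['position'],s['grip_width'],s['ft_force'],s['joint_positions'])
im=ctrl.get_image('wrist'); cv2.imwrite('pics/w2.png',im[:,:,::-1])
a=s['position']
print(rel([.4555,.3995,.16],94.5+33),rel([.4555,.3995,.16]))
E
```

```text
[0.5328192  0.10897017 0.06120754] 0.7757340757859411 [ 0.28257703 -0.13225701 -2.83844239] [ 0.40157568  0.34665448 -0.74905891  1.88635006  0.27598583  1.01403804
  1.17953532]
([-0.001, 0.002, -0.58], [0.0563, 0.2953, -0.0975]) ([0.0, 0.0, 0.0], [0.0563, 0.2953, -0.0975])
```

View pics/w2.png

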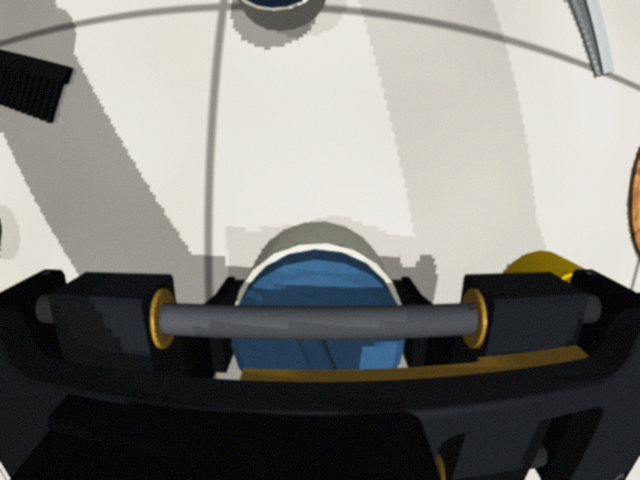

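The wrist view shows the pot held between the pads, at 67 mm opening and with 2.8 N of weight. Lift and carry.

{"name": "step_arm", "arguments": {"plan": [[[0, 0, 0], [0, 0, -0.02], 120], [[0, 0, 0], [0, 0, -0.045], 120], [[0, 0, 0], [0, 0, -0.07], 120], [[0, 0, 0], [0.005, 0.02, -0.09], 120], [[0, 0, 0], [0.012, 0.05, -0.1], 120], [[0, 0, 0], [0.02, 0.09, -0.1], 120], [[0, 0, 0], [0.028, 0.13, -0.1], 120], [[0, 0, 0], [0.036, 0.17, -0.1], 120], [[0, 0, 0], [0.043, 0.205, -0.1], 120], [[0, 0, 0], [0.048, 0.235, -0.1], 120]]}}

```text
time: 7.85
position: [0.4654, 0.3427, 0.1614]
tool_rot: [0.121, -3.139, -0.001]
ft_force: [0.3, 0.1, -3.1]
grip_width: 0.78
```

{"name": "step_arm", "arguments": {"plan": [[[0, 0, 0], [0.003, 0.02, 0], 120], [[0, 0, 0], [0.006, 0.04, 0], 120], [[0, 0, 0], [0.008, 0.052, 0], 120], [[0, 0, 0], [0.008, 0.059, 0], 120], [[0, 0, 0], [0.008, 0.06, 0.01], 120], [[0, 0, 0], [0.008, 0.06, 0.03], 120], [[0, 0, 0], [0.008, 0.06, 0.05], 120], [[0, 0, 0], [0.008, 0.06, 0.07], 120], [[0, 0, 0], [0.008, 0.06, 0.08], 120], [[0, 0, 0], [0.008, 0.06, 0.08], 120]]}}

```text
time: 9.1
position: [0.4547, 0.3985, 0.0794]
tool_rot: [0.117, -3.138, 0.001]
ft_force: [0.2, -0.2, -2.7]
grip_width: 0.781
```

```bash
python3 - <<'E'
from h import *
s=ctrl.get_state();print(s['position'],s['grip_width'],s['ft_force'],s['joint_positions'])
print(rel([.4555,.3995,.038],94.5))
im=ctrl.get_image('scene');L=ctrl.cut_out('scene','mat')
for d in L[:1]: print(d['rect'],d['score'])
im=im[:,:,::-1].copy();c=cam('scene')
for u in proj(c,cyl(.4555,.3995,MAT)): cv2.circle(im,tuple(int(v) for v in u),1,(255,0,255),-1)
cv2.imwrite('pics/s3.png',im)
E
```

```text
[0.45467281 0.39848789 0.07941151] 0.7813921236658805 [ 0.1698127  -0.18948845 -2.73884538] [-0.09188865  0.48715404 -0.84098125  1.71840892  0.39769918  1.11832617
  0.59161107]
([-0.001, -0.002, -0.004], [-0.001, 0.001, 0.0414])
[386.0, 409.7, 32.7, 52.6] 0.66
```

View pics/s3.png

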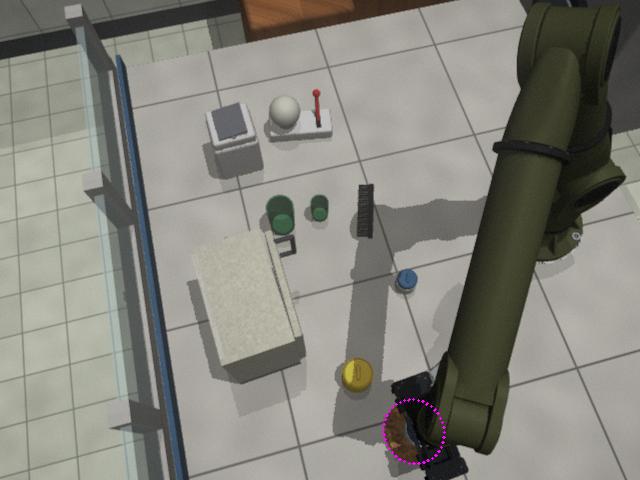

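The pot is over the mat at about (415,431). Now to lower it: contact should come at TCP z ≈ 0.0355.

{"name": "step_arm", "arguments": {"plan": [[[0, 0, 0], [0, 0, 0.012], 120], [[0, 0, 0], [0, 0, 0.024], 120], [[0, 0, 0], [0, 0, 0.034], 120], [[0, 0, 0], [0, 0, 0.039], 120], [[0, 0, 0], [0, 0, 0.041], 120], [[0, 0, 0], [0, 0, 0.042], 120], [[0, 0, 0], [0, 0, 0.043], 120], [[0, 0, 0], [0, 0, 0.0435], 120], [[0, 0, 0], [0, 0, 0.044], 120], [[0, 0, 0], [0, 0, 0.044], 120]]}}

```text
time: 10.45
position: [0.4552, 0.3991, 0.0372]
tool_rot: [-0.117, 3.139, -0.0]
ft_force: [-1.2, -2.2, 3.8]
grip_width: 0.783
```

{"name": "step_arm", "arguments": {"plan": [[[0, 0, 0], [0, 0, -0.0005], 50], [[0, 0, 0], [0, 0, -0.0005], 40], [[0, 0, 0], [0, 0, -0.0005], 20], [[0, 0, 0], [0, 0, -0.0005], 0], [[0, 0, 0], [0, 0, -0.0005], 0], [[0, 0, 0], [0, 0, -0.01], 0], [[0, 0, 0], [0, 0, -0.03], 0], [[0, 0, 0], [0, 0, -0.06], 0], [[0, 0, 0], [0, 0, -0.1], 0], [[0, 0, 0], [0, 0, -0.15], 0]]}}

```text
time: 11.7
position: [0.4548, 0.3988, 0.1888]
tool_rot: [-0.117, 3.139, -0.0]
ft_force: [1.0, 0.7, 0.3]
grip_width: 0.999
```

```bash
python3 - <<'E'
from h import *
s=ctrl.get_state();print(s['position'],s['grip_width'],s['ft_force'],s['joint_positions'])
c=cam('wrist');im=ctrl.get_image('wrist')
L=ctrl.cut_out('wrist','pot')
im=im[:,:,::-1].copy()
for d in L:print(d['score'],d['rect'])
for u in np.vstack([proj(c,cyl(.4555,.3995,MAT)),proj(c,cyl(.4555,.3995,[(.034,.006),(.032,.072)]))]): cv2.circle(im,tuple(int(v) for v in u),1,(255,0,255),-1)
cv2.imwrite('pics/w4.png',im)
E
```

```text
[0.45477532 0.39881304 0.18876568] 0.9990835887947846 [0.9972413  0.6566941  0.33753133] [-0.04492544  0.38162318 -0.89624901  1.6082897   0.30673476  1.30031108
  0.65647508]
0.95 [0.0, 111.9, 49.2, 47.5]
0.73 [0.0, 462.6, 12.5, 17.4]
0.64 [276.1, 191.3, 84.8, 94.5]
0.58 [143.5, 271.3, 53.9, 33.0]
```

View pics/w4.png

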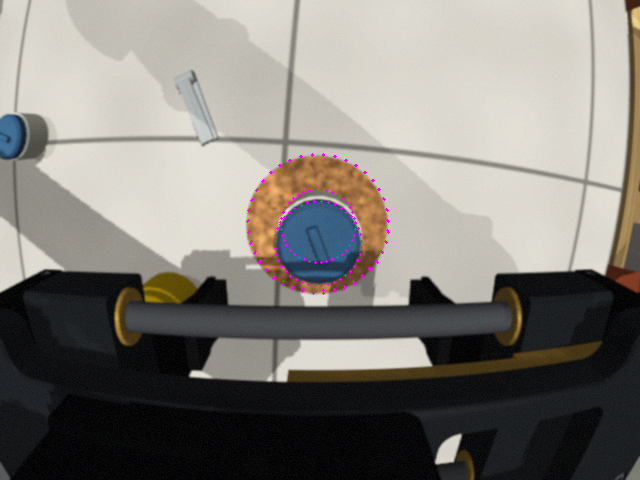

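The pot stands upright and central on the mat, at (318,240). Now to move over the handle at height.

```bash
python3 - <<'E'
from h import *
print(rel([.612,-.008,.33],91.6))
E
```

```text
([0.007, 0.01, 0.047], [-0.1252, -0.4198, -0.1372])
```

{"name": "step_arm", "arguments": {"plan": [[[0, 0, 0], [0, 0, -0.04], 0], [[0, 0, 0], [0, 0, -0.09], 0], [[0, 0, 0], [-0.01, -0.03, -0.125], 0], [[0, 0, 0], [-0.025, -0.08, -0.137], 0], [[0, 0, 0], [-0.04, -0.13, -0.137], 0], [[0, 0, 0], [-0.054, -0.18, -0.137], 0], [[0, 0, 0], [-0.069, -0.23, -0.137], 0], [[0, 0, 0.01], [-0.084, -0.28, -0.137], 0], [[0, 0, 0.02], [-0.098, -0.33, -0.137], 0], [[0, 0, 0.03], [-0.11, -0.37, -0.137], 0]]}}

```text
time: 13.05
position: [0.5926, 0.0358, 0.3245]
tool_rot: [-0.067, 3.14, -0.001]
ft_force: [-0.1, -0.6, -0.0]
grip_width: 0.999
```

{"name": "step_arm", "arguments": {"plan": [[[0, 0, 0.01], [-0.008, -0.03, 0], 0], [[0, 0, 0.017], [-0.014, -0.045, 0], 0], [[0, 0, 0.017], [-0.015, -0.05, 0], 0], [[0, 0, 0.017], [-0.015, -0.05, 0], 0], [[0, 0, 0.017], [-0.015, -0.05, 0], 0], [[0, 0, 0.017], [-0.015, -0.05, 0], 0], [[0, 0, 0.017], [-0.015, -0.05, 0], 0], [[0, 0, 0.017], [-0.015, -0.05, 0], 0], [[0, 0, 0.017], [-0.015, -0.05, 0], 0], [[0, 0, 0.017], [-0.015, -0.05, 0], 0]]}}

```text
time: 14.3
position: [0.6095, -0.0113, 0.3235]
tool_rot: [0.043, -3.141, 0.0]
ft_force: [-0.1, -0.7, 0.4]
grip_width: 1.001
```

```bash
python3 - <<'E'
from h import *
s=ctrl.get_state();print(s['position'],s['joint_positions'],rel([.612,-.008,.33],91.6))
c=cam('wrist');im=ctrl.get_image('wrist')[:,:,::-1].copy()
cv2.imwrite('pics/w5.png',im)
print(proj(c,[[.612,-.008,.232],[.612,-.008,.215],[.612,-.008,.152]]))
E
```

```text
[ 0.60945394 -0.01125558  0.32351845] [ 0.54471786  0.27686957 -0.71177294  1.39725973  0.17973161  1.53305558
  1.44311321] ([-0.0, -0.0, -0.001], [-0.0026, 0.0032, -0.0065])
[[321.97452075 256.91753889]
 [321.73044495 250.26689705]
 [321.03580448 231.45669097]]
```

View pics/w5.png

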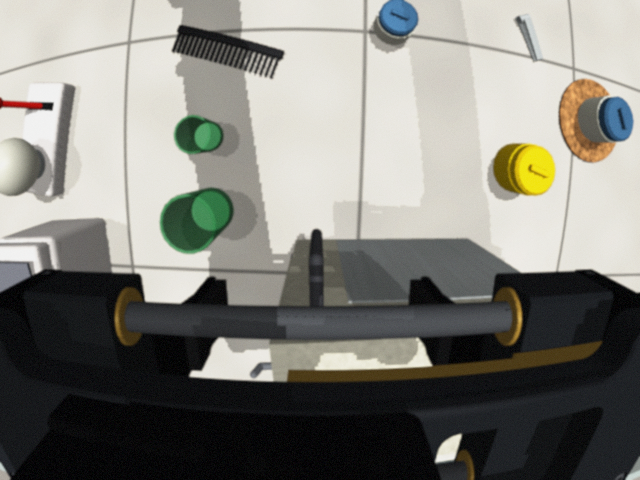

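```bash
python3 - <<'E'
import cv2,numpy as np
im=cv2.imread('pics/w5.png')[215:315,260:400];im=cv2.convertScaleAbs(im,alpha=1.8,beta=10);cv2.imwrite('pics/w5c.png',cv2.resize(im,None,fx=5.5,fy=5.5,interpolation=cv2.INTER_CUBIC))
E
```

```text
(no output)
```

View pics/w5c.png

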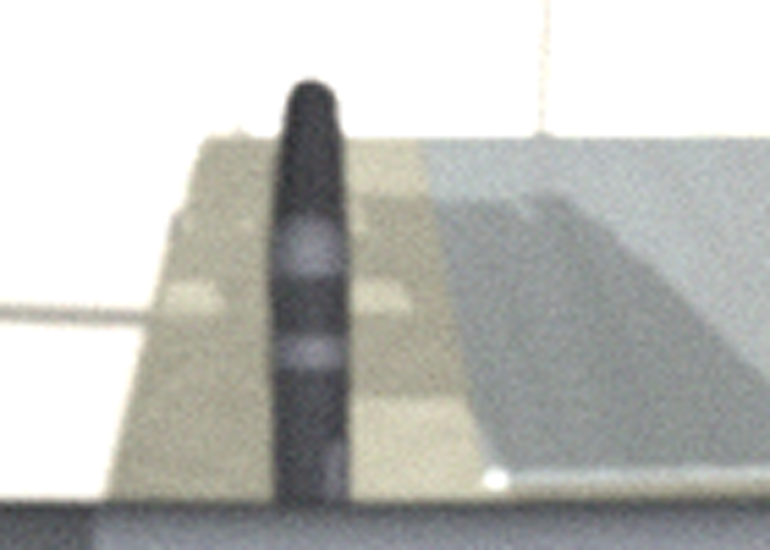

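```bash
python3 - <<'E'
from h import *
c=cam('wrist')
print('top',atz(c,(316.4,259.5),.237),'bot near edge',atz(c,(316.5,229.9),.152))
p=[.7331,.0815,.0786]
for x,y in [(.612,-.0113),(.607,-.011)]:
    d=np.array([x-p[0],y-p[1]]);cc,ss=np.cos(p[2]),np.sin(p[2]);print(cc*d[0]+ss*d[1],-ss*d[0]+cc*d[1])
# door bottom free-edge corner & lit points
for uv,z in [((260+205/5.5,215+138/5.5),.022),((260+107/5.5,215+497/5.5),.2)]: print(atz(c,uv,z))
C=cam('scene')
print('scene bar top outer pix', proj(C,[[.607,-.011,.237],[.607,-.011,.152]]), proj(cam('top'),[[.607,-.011,.237],[.607,-.011,.152]]))
E
```

```text
top [ 0.61241615 -0.01171323] bot near edge [ 0.61070859 -0.01202706]
-0.12801268896482365 -0.08300482795594068
-0.1329736962865683 -0.08231315870434988
[ 0.65217223 -0.03543562]
[ 0.66257544 -0.04007246]
scene bar top outer pix [[294.49748387 234.70617527]
 [296.63598225 250.55672579]] [[315.18024048 211.10027186]
 [315.6950435  223.1778631 ]]
```

The bar top is at about (316,259) in the wrist view and its lower end at (316,230), so the handle axis is near (0.613, −0.012). Descending to grip it.

{"name": "step_arm", "arguments": {"plan": [[[0, 0, 0], [-0.004, 0, 0.015], 0], [[0, 0, 0], [-0.004, 0, 0.035], 0], [[0, 0, 0], [-0.004, 0, 0.055], 0], [[0, 0, 0], [-0.004, 0, 0.075], 0], [[0, 0, 0], [-0.004, 0, 0.095], 0], [[0, 0, 0], [-0.004, 0, 0.11], 0], [[0, 0, 0], [-0.004, 0, 0.117], 60], [[0, 0, 0], [-0.004, 0, 0.117], 120], [[0, 0, 0], [-0.004, 0, 0.117], 170], [[0, 0, 0], [-0.004, 0, 0.117], 190]], "squeeze": 20}}

```text
time: 15.6
position: [0.6139, -0.011, 0.2073]
tool_rot: [-0.043, 3.14, -0.0]
ft_force: [0.4, 0.3, 0.3]
grip_width: 0.633
```

{"name": "step_arm", "arguments": {"plan": [[[0, 0, 0], [0, 0, 0], 200], [[0, 0, 0], [0, 0, 0], 210], [[0, 0, 0], [0, 0, 0], 220], [[0, 0, 0], [0, 0, 0], 230], [[0, 0, 0], [0, 0, 0], 255], [[0, 0, 0], [0, 0, 0], 255], [[0, 0, 0], [0, 0, 0], 255], [[0, 0, 0], [0, 0, 0], 255], [[0, 0, 0], [0, 0, 0], 255], [[0, 0, 0], [0, 0, 0], 255]]}}

```text
time: 16.85
position: [0.6134, -0.0125, 0.2065]
tool_rot: [0.041, -3.141, 0.003]
ft_force: [-0.3, -5.8, 1.1]
grip_width: 0.107
```

```bash
python3 - <<'E'
from h import *
s=ctrl.get_state();print(s['position'],s['grip_width']*87,s['ft_force'],s['torque'],s['joint_positions'])
im=ctrl.get_image('wrist')[:,:,::-1].copy(); cv2.imwrite('pics/w6.png',im)
def arc(a0,h,rows,yaw0):
    R0=R.from_rotvec(s['tool_rot']).as_matrix();p=s['position']
    rv=lambda t:np.array([[np.cos(t),-np.sin(t)],[np.sin(t),np.cos(t)]])
    hp=p[:2];hinge=hp-rv(.0786-a0)@np.array([-h,-.2]);print('hinge',hinge)
    for a in rows:
        w=hinge+rv(.0786-a)@np.array([-h,-.2]); d=R0.T@np.r_[w-p[:2],0]; print(round(a,3),round(a-a0,3),np.round(d,4))
arc(.035,.043,[.035+.1*k for k in range(1,17)],0)
E
```

```text
[ 0.61339848 -0.01250313  0.20652489] 9.31633076343917 [-0.31173795 -5.83607731  1.06891981] [-9.64551213e-01 -5.64080197e-04  4.45616241e-03] [ 0.54070313  0.33449608 -0.6975919   1.56838193  0.22131639  1.31937932
  1.41182534]
hinge [0.64764038 0.18918101]
0.135 0.1 [ 0.0198  0.0049 -0.    ]
0.235 0.2 [ 0.0391  0.0118 -0.    ]
0.335 0.3 [ 0.0576  0.0206 -0.    ]
0.435 0.4 [ 0.075   0.0312 -0.    ]
0.535 0.5 [ 0.0914  0.0435 -0.0001]
0.635 0.6 [ 1.064e-01  5.730e-02 -1.000e-04]
0.735 0.7 [ 1.20e-01  7.26e-02 -1.00e-04]
0.835 0.8 [ 1.32e-01  8.92e-02 -1.00e-04]
0.935 0.9 [ 0.1423  0.1069 -0.0002]
1.035 1.0 [ 0.1508  0.1255 -0.0002]
1.135 1.1 [ 0.1573  0.1449 -0.0002]
1.235 1.2 [ 0.1619  0.1648 -0.0003]
1.335 1.3 [ 0.1645  0.1851 -0.0003]
1.435 1.4 [ 0.165   0.2055 -0.0003]
1.535 1.5 [ 0.1635  0.2259 -0.0004]
1.635 1.6 [ 0.16    0.246  -0.0004]
```

View pics/w6.png

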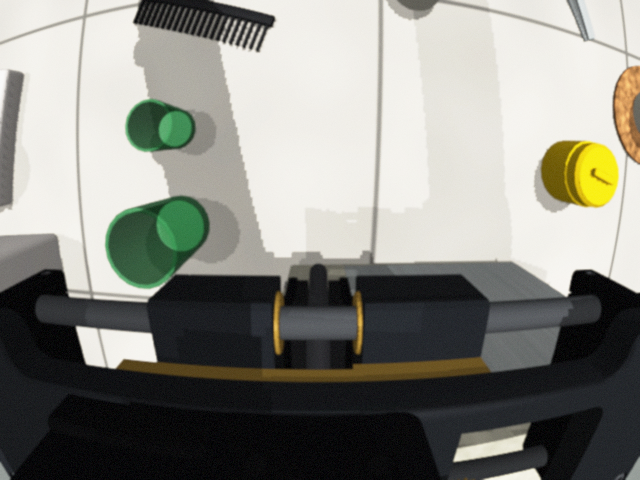

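The handle is gripped at 9.3 mm, at (317,300). Opening in stages along the arc.

{"name": "step_arm", "arguments": {"plan": [[[0, 0, 0.05], [0.01, 0.002, 0], 255], [[0, 0, 0.1], [0.02, 0.005, 0], 255], [[0, 0, 0.15], [0.0295, 0.008, 0], 255], [[0, 0, 0.2], [0.039, 0.012, 0], 255], [[0, 0, 0.25], [0.0485, 0.016, 0], 255], [[0, 0, 0.3], [0.0575, 0.0205, 0], 255], [[0, 0, 0.35], [0.0665, 0.0255, 0], 255], [[0, 0, 0.4], [0.075, 0.031, 0], 255], [[0, 0, 0.4], [0.075, 0.031, 0], 255], [[0, 0, 0.4], [0.075, 0.031, 0], 255]]}}

```text
time: 18.15
position: [0.537, 0.0177, 0.2064]
tool_rot: [-0.582, -3.086, 0.002]
ft_force: [-3.8, -4.7, 1.3]
grip_width: 0.109
```

```bash
python3 - <<'E'
from h import *
s=ctrl.get_state();print(s['position'],s['grip_width']*87,s['ft_force'],s['torque'])
R0=R.from_rotvec(s['tool_rot']).as_matrix();print('force in tool',R0.T@s['ft_force'],np.degrees(np.arctan2(R0[1,1],R0[0,1])))
im=ctrl.get_image('top')[:,:,::-1].copy(); cv2.imwrite('pics/t7.png',cv2.resize(im[100:320,100:440],None,fx=2.3,fy=2.3))
E
```

```text
[0.53700164 0.01768176 0.20644684] 9.5196392492348 [-3.84564348 -4.72578934  1.29226238] [-7.36616859e-01  5.00706465e-01  1.63687608e-04]
force in tool [ 1.86319778 -5.80282665 -1.28362676] 68.65731701479794
```

View pics/t7.png

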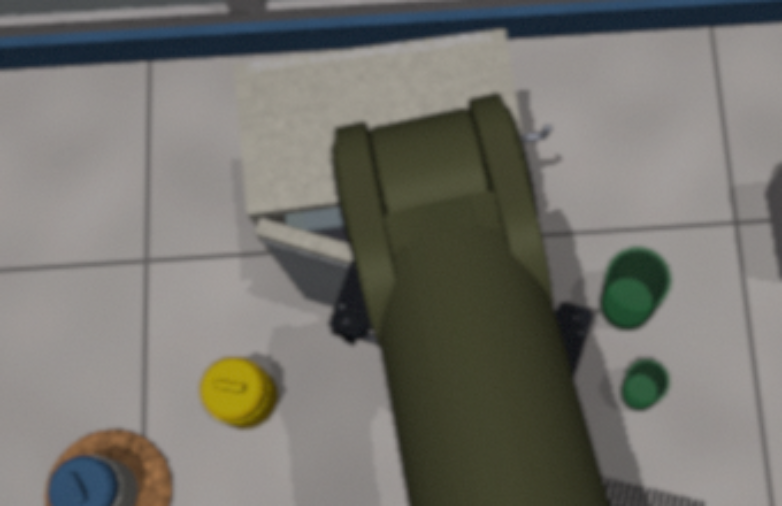

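{"name": "step_arm", "arguments": {"plan": [[[0, 0, 0.05], [0.01, 0.002, 0], 255], [[0, 0, 0.1], [0.02, 0.005, 0], 255], [[0, 0, 0.15], [0.0295, 0.008, 0], 255], [[0, 0, 0.2], [0.039, 0.012, 0], 255], [[0, 0, 0.25], [0.0485, 0.016, 0], 255], [[0, 0, 0.3], [0.0575, 0.0205, 0], 255], [[0, 0, 0.35], [0.0665, 0.0255, 0], 255], [[0, 0, 0.4], [0.075, 0.031, 0], 255], [[0, 0, 0.45], [0.0835, 0.037, 0], 255], [[0, 0, 0.5], [0.0915, 0.0435, 0], 255]]}}

```text
time: 19.45
position: [0.4681, 0.0931, 0.2064]
tool_rot: [-1.328, -2.847, -0.002]
ft_force: [0.6, -1.3, -0.3]
grip_width: 0.11
```

{"name": "step_arm", "arguments": {"plan": [[[0, 0, 0.05], [0.01, 0.002, 0], 255], [[0, 0, 0.1], [0.02, 0.005, 0], 255], [[0, 0, 0.15], [0.0295, 0.008, 0], 255], [[0, 0, 0.2], [0.039, 0.012, 0], 255], [[0, 0, 0.25], [0.0485, 0.016, 0], 255], [[0, 0, 0.3], [0.0575, 0.0205, 0], 255], [[0, 0, 0.35], [0.0665, 0.0255, 0], 255], [[0, 0, 0.4], [0.075, 0.031, 0], 255], [[0, 0, 0.45], [0.0835, 0.037, 0], 255], [[0, 0, 0.5], [0.0915, 0.0435, 0], 255]]}}

```text
time: 20.7
position: [0.4443, 0.1913, 0.2065]
tool_rot: [1.991, 2.428, 0.007]
ft_force: [6.2, -1.4, -4.9]
grip_width: 0.106
```

```bash
python3 - <<'E'
from h import *
s=ctrl.get_state();print(s['position'],s['grip_width']*87,s['ft_force'],s['torque'],s['joint_positions'])
R0=R.from_rotvec(s['tool_rot']).as_matrix();print('force in tool',R0.T@s['ft_force'],np.degrees(np.arctan2(R0[1,1],R0[0,1])))
for n,r in (('top',(100,100,340,220)),('scene',(180,180,330,280))):
    im=ctrl.get_image(n)[:,:,::-1].copy(); x,y,w,h=r;cv2.imwrite(f'pics/{n}8.png',cv2.resize(im[y:y+h,x:x+w],None,fx=2.1,fy=2.1))
E
```

```text
[0.44427382 0.19127839 0.20647393] 9.216343005480615 [ 6.20859722 -1.40414562 -4.93116868] [-0.21777471 -1.16824145  0.00289541] [ 0.38845926  0.01407232 -0.84543153  1.87036584  0.01038955  1.25744733
 -0.26283796]
force in tool [-2.60233442  5.79257873  4.95061775] 11.300941394165193
```

View pics/top8.png

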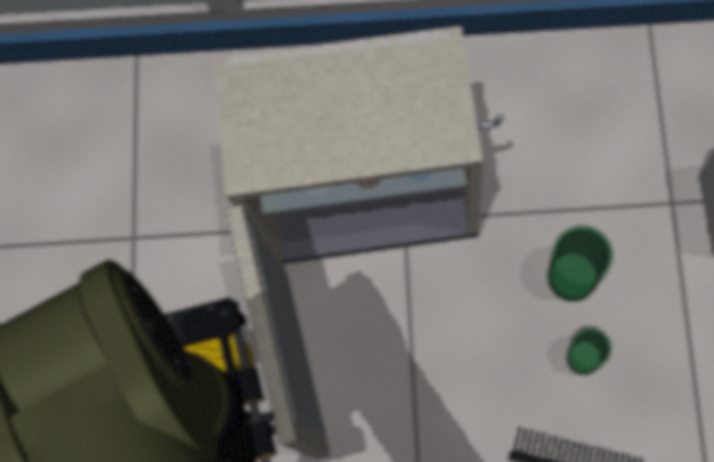

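View pics/scene8.png

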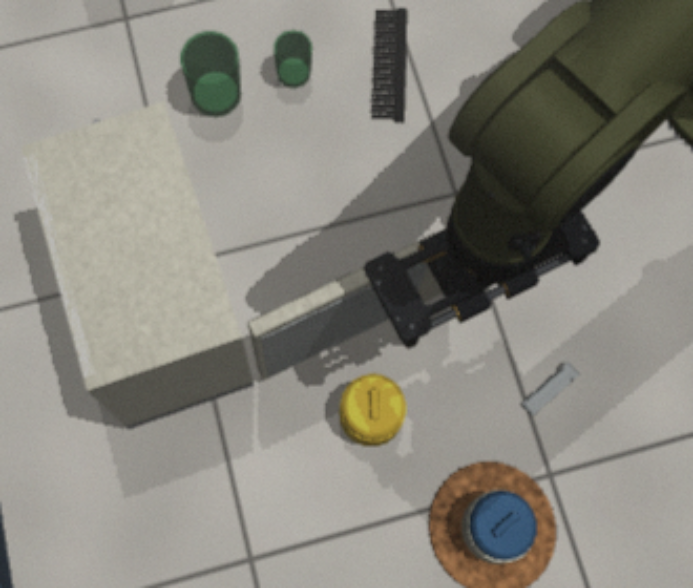

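{"name": "step_arm", "arguments": {"plan": [[[0, 0, 0.03], [0.006, 0.001, 0], 255], [[0, 0, 0.06], [0.012, 0.003, 0], 255], [[0, 0, 0.09], [0.018, 0.0045, 0], 255], [[0, 0, 0.125], [0.0245, 0.0065, 0], 255], [[0, 0, 0.125], [0.0245, 0.0065, 0], 255], [[0, 0, 0.125], [0.0245, 0.0065, 0], 255], [[0, 0, 0.125], [0.0245, 0.0065, 0], 255], [[0, 0, 0.125], [0.0245, 0.0065, 0], 255], [[0, 0, 0.125], [0.0245, 0.0065, 0], 255], [[0, 0, 0.125], [0.0245, 0.0065, 0], 255]]}}

```text
time: 22.05
position: [0.4461, 0.2163, 0.2065]
tool_rot: [2.138, 2.301, 0.008]
ft_force: [6.5, -0.1, -4.3]
grip_width: 0.108
```

```bash
python3 - <<'E'
from h import *
s=ctrl.get_state();print(s['position'],s['grip_width']*87,s['ft_force'],s['torque'],s['joint_positions'])
R0=R.from_rotvec(s['tool_rot']).as_matrix();print('force in tool',R0.T@s['ft_force'],np.degrees(np.arctan2(R0[1,1],R0[0,1])))
E
```

```text
[0.44608807 0.21627013 0.20645112] 9.377151234712652 [ 6.46111126 -0.13614859 -4.27768187] [-0.09153637 -1.1628025  -0.0097608 ] [ 0.35086426  0.05221081 -0.86995731  1.84445314  0.04110121  1.25878611
 -0.45719791]
force in tool [-0.62331245  6.41600273  4.3022608 ] 4.219634846833523
```

{"name": "step_arm", "arguments": {"plan": [[[0, 0, 0], [0, 0, 0], 220], [[0, 0, 0], [0, 0, 0], 190], [[0, 0, 0], [0, 0, 0], 160], [[0, 0, 0], [0, 0, 0], 130], [[0, 0, 0], [0, 0, 0], 100], [[0, 0, 0], [0, 0, -0.005], 80], [[0, 0, 0], [0, 0, -0.025], 80], [[0, 0, 0], [0, 0, -0.055], 80], [[0, 0, 0], [0, 0, -0.095], 80], [[0, 0, 0], [0, 0, -0.135], 80]]}}

```text
time: 23.3
position: [0.4441, 0.2151, 0.3431]
tool_rot: [2.139, 2.301, 0.0]
ft_force: [0.4, 0.9, 0.1]
grip_width: 0.685
```

```bash
python3 - <<'E'
from h import *
s=ctrl.get_state();print(s['position'],s['ft_force'])
tp=[.45,-.32,.33]
print(rel(tp,4.5))
R0=R.from_rotvec(s['tool_rot']).as_matrix();print(R0)
E
```

```text
[0.4441491  0.21511927 0.34313822] [0.4110614  0.86002163 0.0729737 ]
([0.0, 0.0, -0.005], [-0.5341, -0.0332, 0.0132])
[[-7.30079342e-02  9.97331257e-01  4.53660930e-04]
 [ 9.97331344e-01  7.30080058e-02 -1.43373959e-04]
 [-1.76112210e-04  4.41982828e-04 -9.99999887e-01]]
```

```bash
python3 - <<'E'
from h import *
print(rel([.455,-.40,.30],-99.2))
E
```

```text
([0.0, -0.0, 1.804], [-0.6143, -0.0341, 0.0432])
```

{"name": "step_arm", "arguments": {"plan": [[[0, 0, 0.05], [-0.02, 0, 0], 80], [[0, 0, 0.15], [-0.06, 0, 0], 80], [[0, 0, 0.28], [-0.1, 0, 0], 80], [[0, 0, 0.42], [-0.145, 0.005, 0], 80], [[0, 0, 0.56], [-0.19, 0.01, 0], 80], [[0, 0, 0.7], [-0.235, 0.01, 0], 80], [[0, 0, 0.84], [-0.28, 0.01, 0], 80], [[0, 0, 0.98], [-0.325, 0.01, 0], 80], [[0, 0, 1.12], [-0.37, 0.005, 0], 80], [[0, 0, 1.26], [-0.415, 0, 0], 80]]}}

```text
time: 24.55
position: [0.4736, -0.2008, 0.3408]
tool_rot: [-3.085, -0.59, 0.002]
ft_force: [0.7, -0.2, -0.3]
grip_width: 0.689
```

```bash
python3 - <<'E'
from h import *
print(rel([.455,-.40,.27],-99.2))
for n,r in (('top',(100,100,340,220)),('scene',(180,180,330,280))):
    im=ctrl.get_image(n)[:,:,::-1].copy(); x,y,w,h=r;cv2.imwrite(f'pics/{n}9.png',cv2.resize(im[y:y+h,x:x+w],None,fx=2.1,fy=2.1,interpolation=cv2.INTER_CUBIC));cv2.imwrite(f'pics/{n}9f.png',im)
    L=ctrl.cut_out(n,'pot'); np.save(f'pot_{n}.npy',np.array([d['pixels'] for d in L]))
    for d in L: print(n,d['score'],d['rect'])
E
```

```text
([-0.0, 0.001, 0.538], [-0.0907, 0.1783, 0.0707])
top 0.88 [121.1, 296.2, 41.5, 30.4]
top 0.71 [271.7, 331.0, 23.2, 22.8]
top 0.65 [186.1, 254.5, 27.1, 33.1]
scene 0.88 [396.3, 414.8, 38.7, 35.7]
scene 0.84 [341.8, 361.2, 32.9, 30.0]
scene 0.8 [393.2, 271.2, 24.8, 22.6]
```

View pics/top9.png

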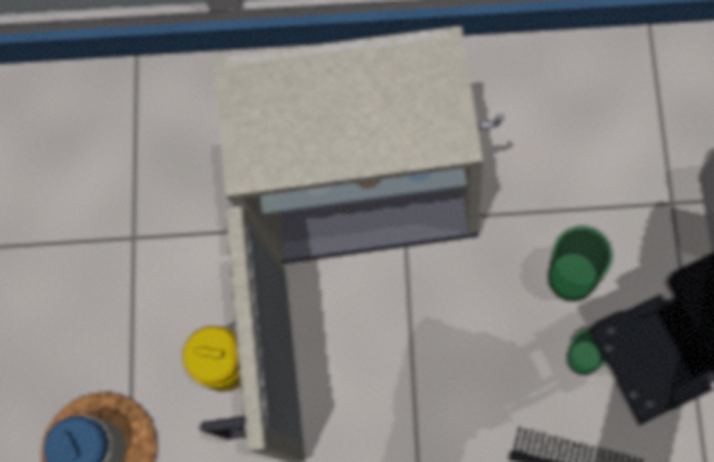

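View pics/scene9.png

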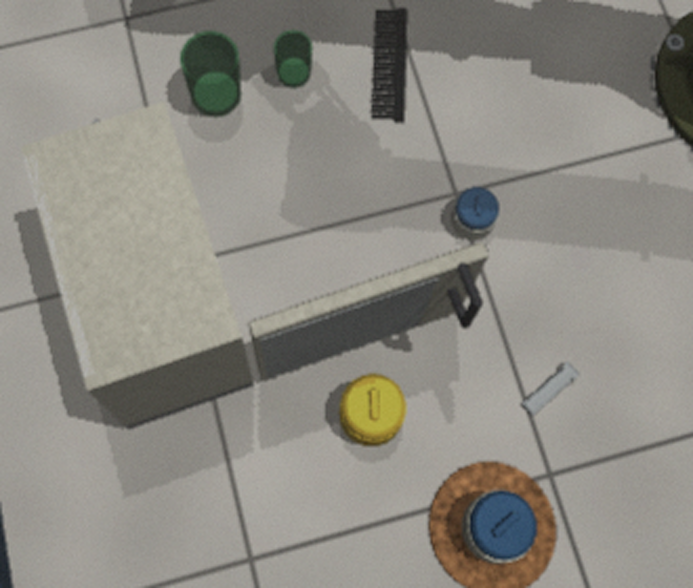

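```bash
python3 - <<'E'
from h import *
T=cam('top');S=cam('scene')
ft=lambda q:(100+q[0]/2.1,100+q[1]/2.1); fs=lambda q:(180+q[0]/2.1,180+q[1]/2.1)
def ang(c,f,a,b,z):
    A=atz(c,f(a),z);B=atz(c,f(b),z);d=B-A;return np.degrees(np.arctan2(d[1],d[0])),np.linalg.norm(d)
print('top door outer',ang(T,ft,(231,210),(251,449),.236),'inner',ang(T,ft,(243,205),(264,443),.236))
print('top cab front',ang(T,ft,(232,193),(480,160),.24),'rear',ang(T,ft,(218,65),(460,30),.24),'side L',ang(T,ft,(232,193),(218,65),.24),'side R',ang(T,ft,(480,160),(460,30),.24))
print('scene door inner',ang(S,fs,(251,320),(483,245),.236),ang(S,fs,(258,334),(487,260),.236))
print('scene cab side',ang(S,fs,(243,337),(93,388),.24),'front',ang(S,fs,(243,337),(167,103),.24))
E
```

```text
top door outer (np.float64(-176.0849555592945), np.float64(0.22055719207862692)) inner (np.float64(-176.01807572377083), np.float64(0.2202987537421572))
top cab front (np.float64(-85.86671605533736), np.float64(0.23149528971436034)) rear (np.float64(-84.83519397011716), np.float64(0.23432481771630875)) side L (np.float64(5.242282889968378), np.float64(0.13103048494659875)) side R (np.float64(4.025014712431585), np.float64(0.1352246111674104))
scene door inner (np.float64(-176.64493072871832), np.float64(0.22022799497282122)) (np.float64(-176.74884325925072), np.float64(0.2162787722836382))
scene cab side (np.float64(4.148787973452605), np.float64(0.13534971340838534)) front (np.float64(-85.90905239610608), np.float64(0.23705606363886542))
```

Door direction comes out at −176.4° ± 0.4° and the cabinet axis at −175.6°, so the door is square within about 1°. The pot is on the mat and the yellow pot hasn't moved. On to the lever.

{"name": "step_arm", "arguments": {"plan": [[[0, 0, 0.08], [-0.013, 0.025, 0.01], 80], [[0, 0, 0.17], [-0.027, 0.053, 0.02], 80], [[0, 0, 0.26], [-0.042, 0.082, 0.03], 80], [[0, 0, 0.35], [-0.056, 0.111, 0.045], 80], [[0, 0, 0.43], [-0.07, 0.138, 0.06], 80], [[0, 0, 0.5], [-0.083, 0.162, 0.07], 80], [[0, 0, 0.538], [-0.0905, 0.178, 0.07], 80], [[0, 0, 0.538], [-0.0905, 0.178, 0.07], 80], [[0, 0, 0.538], [-0.0905, 0.178, 0.07], 80], [[0, 0, 0.538], [-0.0905, 0.178, 0.07], 80]]}}

```text
time: 26.0
position: [0.4582, -0.3965, 0.2723]
tool_rot: [3.132, -0.238, 0.002]
ft_force: [-0.5, 0.1, -0.9]
grip_width: 0.686
```

```bash
python3 - <<'E'
from h import *
s=ctrl.get_state();print(s['position'],s['joint_positions'])
c=cam('wrist');im=ctrl.get_image('wrist')[:,:,::-1].copy();cv2.imwrite('pics/w10r.png',im)
p=[.4585,-.4059,-.1608]
def T(q): cc,ss=np.cos(p[2]),np.sin(p[2]); return [p[0]+cc*q[0]-ss*q[1],p[1]+ss*q[0]+cc*q[1],q[2]]
for q in [(0,0,.035),(-.035,-.0375,.035),(-.035,.0375,.035),(.13,.0375,.035),(.13,-.0375,.035)]:
    u=proj(c,[T(q)])[0];print(q,u);cv2.circle(im,tuple(int(v) for v in u),3,(255,0,255),-1)
u=proj(c,[[.4518,-.4495,.0912]])[0];print(u);cv2.circle(im,tuple(int(v) for v in u),3,(255,255,0),1)
cv2.imwrite('pics/w10.png',im)
E
```

```text
[ 0.45817955 -0.39653877  0.27230101] [ 0.91108197  0.2259085  -0.28695242  1.50626048  0.06393547  1.41765917
 -1.10136812]
(0, 0, 0.035) [326.98181628 215.81481893]
(-0.035, -0.0375, 0.035) [361.27346089 248.27574676]
(-0.035, 0.0375, 0.035) [291.59851705 247.71441097]
(0.13, 0.0375, 0.035) [291.67622355  91.58766884]
(0.13, -0.0375, 0.035) [364.8119824   92.74480246]
[376.83670416 226.55241375]
```

View pics/w10.png

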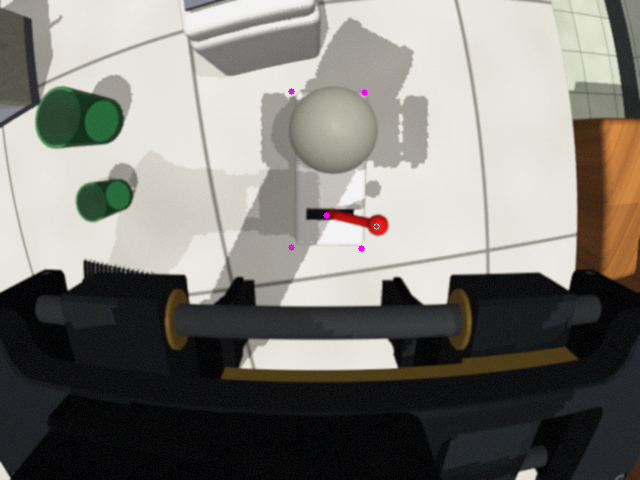

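```bash
python3 - <<'E'
import cv2
im=cv2.imread('pics/w10r.png')[150:260,275:400];cv2.imwrite('pics/w10c.png',cv2.resize(im,None,fx=6,fy=6,interpolation=cv2.INTER_CUBIC))
E
```

```text
(no output)
```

View pics/w10c.png

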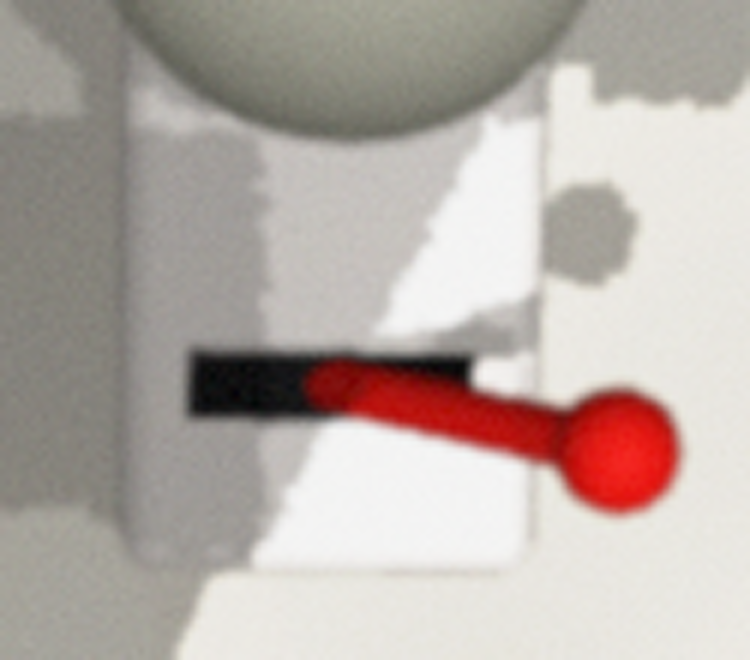

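```bash
python3 - <<'E'
from h import *
c=cam('wrist');s=ctrl.get_state()
P=atz(c,(330,213.8),.035);B=atz(c,(378,225),.0905);print('pivot',P,'ball',B)
L=atz(c,(295.8,240),.035);Rr=atz(c,(364.2,240),.035);print(np.linalg.norm(L-Rr),'y axis ang',np.degrees(np.arctan2(*(L-Rr)[::-1])))
s1=atz(c,(275+190/6,150+383/6),.035);s2=atz(c,(275+470/6,150+383/6),.035);print('slot ang',np.degrees(np.arctan2(*(s1-s2)[::-1])),s1,s2)
g=atz(c,(333.3,130),.083);print('globe',g,'x ang',np.degrees(np.arctan2(*(g-P)[::-1])),np.linalg.norm(g-P))
d=P-B;print('lever dir',np.degrees(np.arctan2(d[1],d[0])),np.linalg.norm(d))
# refine lever check against scene/top
for n in('scene','top'): print(n,proj(cam(n),[[*P,.035]]))
E
```

```text
pivot [ 0.4599526  -0.40954734] ball [ 0.45272398 -0.45100765]
0.07323530840743929 y axis ang 81.2694181510785
slot ang 81.36139423521946 [ 0.46364248 -0.38531754] [ 0.45626454 -0.43388055]
globe [ 0.54349925 -0.42343794] x ang -9.439738789316669 0.08469352056204386
lever dir 80.10987978136262 0.04208574892619584
scene [[317.16166898 118.85943643]]
top [[492.04234239 286.5192261 ]]
```

```bash
python3 - <<'E'
from h import *
print(rel([.4535,-.448,.088]),rel([.460,-.4095,.098]))
E
```

```text
([0.0, 0.0, 0.0], [0.0032, 0.0513, 0.1842]) ([0.0, 0.0, 0.0], [0.0038, 0.0123, 0.1742])
```

{"name": "step_arm", "arguments": {"plan": [[[0, 0, 0], [0.002, 0.02, 0], 80], [[0, 0, 0], [0.003, 0.045, 0.005], 80], [[0, 0, 0], [0.003, 0.051, 0.03], 80], [[0, 0, 0], [0.003, 0.051, 0.065], 80], [[0, 0, 0], [0.003, 0.051, 0.1], 80], [[0, 0, 0], [0.003, 0.051, 0.13], 80], [[0, 0, 0], [0.003, 0.051, 0.155], 80], [[0, 0, 0], [0.003, 0.051, 0.175], 80], [[0, 0, 0], [0.003, 0.051, 0.184], 80], [[0, 0, 0], [0.003, 0.051, 0.184], 80]]}}

```text
time: 27.3
position: [0.4522, -0.4489, 0.0871]
tool_rot: [-3.132, 0.242, 0.001]
ft_force: [0.6, 0.3, 1.1]
grip_width: 0.685
```

```bash
python3 - <<'E'
from h import *
s=ctrl.get_state();print(s['position'],s['ft_force'])
im=ctrl.get_image('wrist')[:,:,::-1].copy();cv2.imwrite('pics/w11.png',im)
print(rel([.460,-.4095,.098]))
E
```

```text
[ 0.45220145 -0.44893893  0.08710946] [0.61894492 0.27682147 1.13764426]
([0.0, 0.0, 0.0], [0.0011, -0.0403, -0.01])
```

View pics/w11.png

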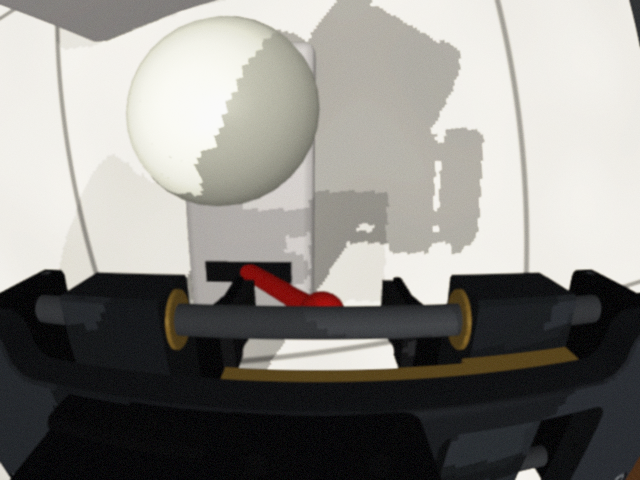

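The ball sits between the jaws at about (322,303). Sweeping it upright, then centring by closing.

{"name": "step_arm", "arguments": {"plan": [[[0, 0, 0], [0, -0.004, -0.001], 110], [[0, 0, 0], [0, -0.01, -0.003], 140], [[0, 0, 0], [0, -0.016, -0.005], 155], [[0, 0, 0], [0.001, -0.022, -0.007], 155], [[0, 0, 0], [0.001, -0.028, -0.009], 155], [[0, 0, 0], [0.001, -0.034, -0.01], 155], [[0, 0, 0], [0.001, -0.04, -0.01], 155], [[0, 0, 0], [0.001, -0.04, -0.01], 155], [[0, 0, 0], [0.001, -0.04, -0.01], 170], [[0, 0, 0], [0.001, -0.04, -0.01], 180]], "squeeze": 5}}

```text
time: 28.6
position: [0.4594, -0.4095, 0.0973]
tool_rot: [3.132, -0.242, -0.0]
ft_force: [0.1, -1.1, 0.3]
grip_width: 0.314
```

{"name": "step_arm", "arguments": {"plan": [[[0, 0, 0], [0, 0, 0], 190], [[0, 0, 0], [0, 0, 0], 196], [[0, 0, 0], [0, 0, 0], 202], [[0, 0, 0], [0, 0, 0], 206], [[0, 0, 0], [0, 0, 0], 206], [[0, 0, 0], [0, 0, 0], 206], [[0, 0, 0], [0, 0, 0], 206], [[0, 0, 0], [0, 0, 0], 206], [[0, 0, 0], [0, 0, 0], 206], [[0, 0, 0], [0, 0, 0], 206]]}}

```text
time: 29.85
position: [0.4596, -0.4093, 0.0976]
tool_rot: [3.132, -0.242, -0.0]
ft_force: [-0.8, -1.6, 1.7]
grip_width: 0.216
```

```bash
python3 - <<'E'
from h import *
s=ctrl.get_state();print(s['position'],s['ft_force'],s['grip_width']*87)
R0=R.from_rotvec(s['tool_rot']).as_matrix();print(R0.T@s['ft_force'],rel([.460,-.4095,.098]))
im=ctrl.get_image('wrist')[:,:,::-1].copy();cv2.imwrite('pics/w12.png',im)
E
```

```text
[ 0.45957705 -0.40930247  0.09763342] [-0.84386391 -1.60336588  1.6985026 ] 18.79744633040538
[-0.58758859  1.71424635 -1.69820453] ([0.0, 0.0, 0.0], [0.0004, 0.0001, -0.0004])
```

View pics/w12.png

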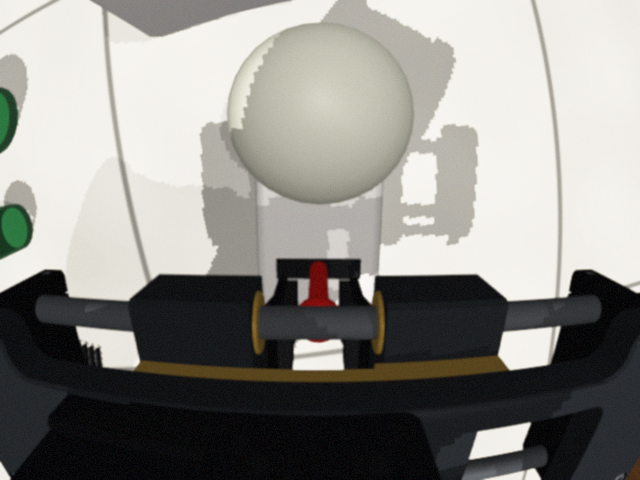

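The lever rod at x≈318 coincides with the slot centre at (318,268), so it is upright. Releasing and rising.

{"name": "step_arm", "arguments": {"plan": [[[0, 0, 0], [0, 0, 0], 190], [[0, 0, 0], [0, 0, 0], 170], [[0, 0, 0], [0, 0, 0], 140], [[0, 0, 0], [0, 0, 0], 110], [[0, 0, 0], [0, 0, 0], 80], [[0, 0, 0], [0, 0, -0.01], 80], [[0, 0, 0], [0, 0, -0.04], 80], [[0, 0, 0], [0, 0, -0.08], 80], [[0, 0, 0], [0, 0, -0.13], 80], [[0, 0, 0], [0, 0, -0.18], 80]]}}

```text
time: 31.15
position: [0.4595, -0.4091, 0.28]
tool_rot: [3.132, -0.242, 0.001]
ft_force: [0.0, 0.2, -0.8]
grip_width: 0.682
```

```bash
python3 - <<'E'
from h import *
s=ctrl.get_state();print(s['position'],s['ft_force'])
im=ctrl.get_image('wrist')[:,:,::-1].copy();cv2.imwrite('pics/w13.png',im)
c=cam('wrist'); print('expected tip',proj(c,[[.46,-.4095,.105]]),'pivot',proj(c,[[.46,-.4095,.035]]),'5deg',proj(c,[[.459,-.4155,.105]]))
print(rel([.40,-.50,.30]))
E
```

```text
[ 0.45952136 -0.40912405  0.28001033] [ 6.89956889e-04  1.99695956e-01 -7.77334922e-01]
expected tip [[315.77647651 232.00691183]] pivot [[315.65021221 219.03150653]] 5deg [[322.44323978 232.06624045]]
([0.0, 0.0, 0.0], [-0.0474, 0.0977, -0.0116])
```

View pics/w13.png

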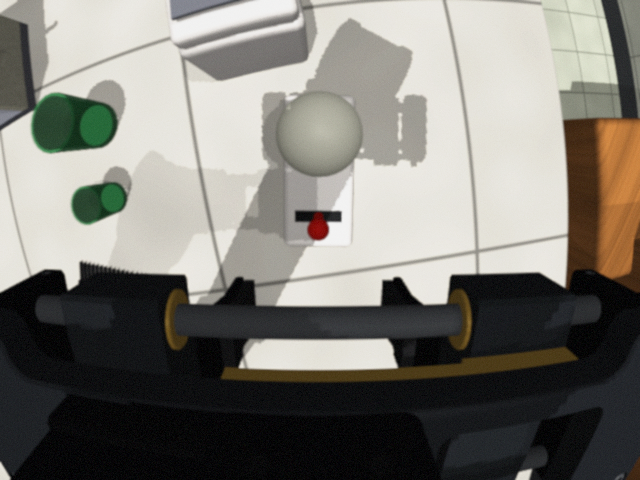

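The ball at (318,229) is in line with the slot centre at (318,216). Final overall check before handing in.

```bash
python3 - <<'E'
from h import *
import pickle
D=pickle.load(open('D.pkl','rb'))
for n in('scene','top'):
    cv2.imwrite(f'pics/{n}14.png',ctrl.get_image(n)[:,:,::-1])
for lab in ['comb','clip','bin','tumbler','pot']:
    a=[d['rect'] for d in D[lab,'scene']];b=[d['rect'] for d in ctrl.cut_out('scene',lab)];print(lab,a,b)
print(ctrl.get_state()['time'])
E
```

```text
comb [[354.6, 183.3, 19.7, 54.1]] [[357.5, 182.3, 17.2, 57.5]]
clip [[428.9, 354.4, 25.7, 23.9], [268.4, 196.7, 27.8, 37.8]] [[429.2, 354.1, 24.6, 25.8]]
bin [[206.5, 101.9, 57.4, 74.8]] [[208.7, 104.8, 55.2, 74.1]]
tumbler [[310.7, 193.5, 15.4, 28.5], [268.9, 196.5, 29.6, 36.4]] [[310.0, 193.7, 17.8, 26.5], [269.4, 201.1, 25.3, 34.5], [400.1, 414.8, 33.4, 34.8]]
pot [[326.5, 290.9, 31.8, 39.3], [338.6, 362.4, 34.9, 30.7], [392.9, 270.2, 23.5, 22.7]] [[401.8, 415.2, 33.3, 35.2], [393.6, 271.4, 22.6, 22.8], [342.1, 362.4, 33.0, 28.2]]
31.55
```

View pics/scene14.png

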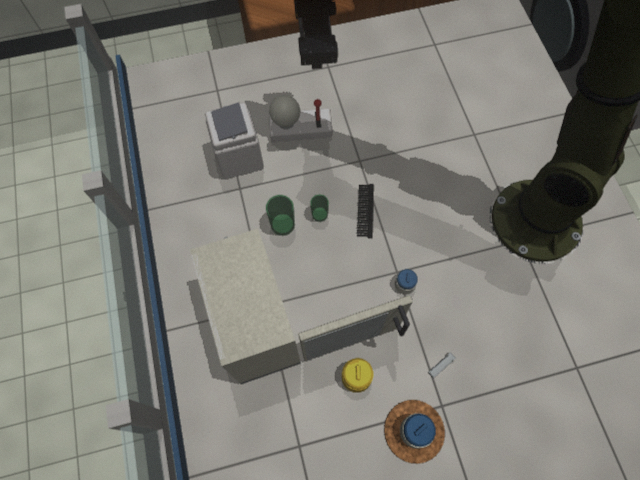

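View pics/top14.png

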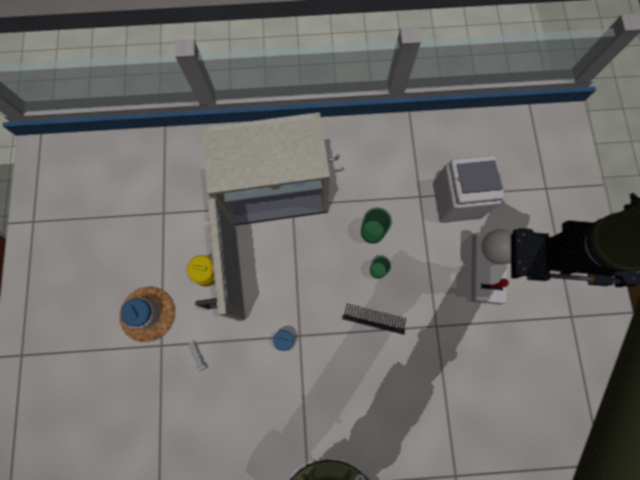

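```bash
python3 - <<'E'
from h import *
for n in('scene','top'): print(n,proj(cam(n),[[.46,-.4095,.105]]))
for n in('scene','top'):
    im=cv2.imread(f'pics/{n}14.png').astype(int); m=(im[:,:,2]>100)&(im[:,:,1]<50)&(im[:,:,0]<60); 
    m[:, :280]=0; m[:80]=0; m[300:]=0; ys,xs=np.nonzero(m); print(xs.min(),xs.max(),ys.min(),ys.max(),len(xs))
print(ctrl.close_job())
E
```

```text
scene [[316.75107285 102.21426724]]
top [[504.41695108 282.22053352]]Traceback (most recent call last):
  File "<stdin>", line 5, in <module>
    return umr_minimum(a, axis, None, out, keepdims, initial, where)
ValueError: zero-size array to reduction operation minimum which has no identity
```

The predicted upright tip is at (317,102) in scene and (504,282) in top. It appears at (318,103) and (504,283), so the two agree within about 1 px. Handing in.

```bash
python3 -c "
from bench import ctrl
print(ctrl.close_job())"
```

```text
the job is handed in; nothing more can be done
None
```

The job is done and handed in at about 31.6 s of robot time. The large blue pot was the one in the door's swing. I set it upright on the cork mat, swung the door open by its handle, then stood the dimmer lever upright.

Last checks:
- **Pot:** it stands upright and close to the centre of the mat in the wrist, scene and top views.
- **Door:** measured at about 90.8°, so square within roughly 1°. Readings from the two cameras differed by about 0.6°. I saw no sign of it touching a pot or tumbler.
- **Lever:** its tip shows within about 1 px of where an upright lever should appear, in both the scene and top views.
- **Everything else:** the comb, clip, bin, both tumblers, the small blue pot and the yellow pot show within a few pixels of where they began.
- **Forces:** wrist readings stayed below about 10 N at every reading I took.

Two checks went wrong. An automatic colour check of the lever tip found no pixels, so I compared the tip positions by eye. In the last scene picture the network also labelled the pot on the mat as a tumbler; the picture clearly shows the pot.

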